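Close the sprung cover of the coin well

ROBOT

A 6-joint arm with a two-finger parallel gripper is mounted at the origin on the work surface. World frame = base frame: x ahead of the robot, y to its left, z up, the work surface at z = 0. Lengths are in m, angles in rad, forces in N, time in s.
With the tool pointing down it reaches from about 0.35 to 0.85 m from the base axis. Payload 8.1 kg.
Tool frame: the origin (TCP) lies on the centre line of the jaws, within the pads' length; the fingertips stand 17 mm ahead of it and the grasp point (between the pads) lies 2 mm behind it; z points along the fingers, y is the line along which they close (so a half turn about z gives the same grasp; the last joint's range is limited). The gripper opens to 85 mm and grips with 20 to 120 N. Pads are 22 mm wide; open, the fingers measure 114 mm over their backs; the gripper's body (76 mm by 85 mm) begins 54 mm behind the grasp point. The pads swing forward as they close: fully open they stand 13 mm farther back than shut.
Start: joints at [-1.25, 0.13, 1.488, -0, 1.523, -0.085], TCP at [0.237, -0.551, 0.248] pointing down, gripper open.
Joint ranges: [-2.96, 2.96], [-0.89, 2.26], [0.02, 2.5], [-1.34, 4.48], [0, 2.73], [-2.66, 2.66]. Speed limits (rad/s): [2.39, 2.39, 2.79, 3.14, 3.14, 3.14].

INTERFACE

Orientations are given as a rotation vector (axis times angle).
In Python, from workcell import status, get_image, arm, nets gives the robot as it stands. The module is installed in compiled form; this text tells all that it offers.
- The arm moves only by the tool carry_out, never from a script. Its argument "plan" is a list that holds one entry, the list of rows, each a list of 5 numbers: the finger opening in m, from 0 to 0.0854, then the shift along the tool's x, y, z in m, then the turn about the tool's z in degrees. A call has 1 to 8 rows; each row shifts and turns the commanded pose from where the row before left it, along the tool's axes as they then stand; what a row does not reach is not made up. A row lasts 1/10 s, in which the tool goes at most 50 mm and 8.59 degrees, less where a joint would pass 70% of its speed; a pose out of reach is approached as far as the arm can. A call is refused whole if a number of a shift passes 0.05 or a number of a turn 8.59, either way. A call with a gripper value outside its range is refused whole. The fingers move at their own pace and stop on an object; "newtons" is the grip in N (left out, the last holds). Time passes only in rows, so rows that do not move let the fingers close. It gives the time, the measured TCP pose, the force, the opening and the grip force at its end, in the units of the state.
- status.observe(): the state, without advancing time (a new reading comes with each control period).
- get_image(name): name is "side" or "top"; returns a dict with "frame" (400x640x3 uint8, red, green, blue), "fx", "fy", "cx", "cy" (pixels), "R" (3x3) and "t" (3): a world point X has camera coordinates R X + t. Camera axes: x right, y down, z forward; pixel columns grow to the right and rows downward; lengths in m; the calibration is good to about 2 mm. A picture is of the moment at which its call begins. There is no depth.
- arm.sign_off(): hands the job in; it is judged then, once.
Trained networks look in the newest picture that a camera, given by its name, has taken for a name from the list of things; names that differ only in an ending like _2 or _b are one class to them, and where a whole thing is asked for, a point or a joint stands for the part that bears it (a point fixed in the world has none). Each returns a list of dicts, best first, with "confidence" (0 to 1); they miss things now and then, are a little off and sometimes report something else, mostly with a low value. They report only what shows in the picture. A call takes as long as a camera call. They do not tell look-alikes from the thing itself.
- nets.boxes_of(camera, name): "xyz" ([x, y, z] in m, in the coordinates of the camera as it stood for that picture, good to about 4 mm: the middle of the surface that is visible of it).
The state is a dict: "t": time; "qpos": joint angles; "joint_velocities": joint speeds; "tau": joint torques, N m; "ee_pos": TCP position; "tcp_rot": TCP orientation; "ft_force": force on the tool from outside, world axes, zero at the start; "wrist_torque": the same for the moment, N m; "finger_gap": finger opening in m; "finger_force": force on a finger pad.
Only numpy, scipy, OpenCV 4.12 (cv2) and the standard library are available. Lean on these libraries where they do the work, as an engineer would, in place of code of your own. Each camera call takes 0.05 s, during which the arm holds its last target. There are 200 camera calls.

TASK

Close the coin well: take its lift-out cover by the batten, angle the long tongue into the groove under the fixed boards and push back against the spring strip in there until the shoulder meets the boards. Keep it pressed back while you lower the far edge flat, then let the spring slide the short tongue under the far rail, so that the cover lies flush and locked over the coin bowl. Go by feel and do not force the joint, leave the other things on the counter where they are, and let go at the end.

Things in the scene. Friction and masses are not known exactly. Their poses are not given: they have to be found in the camera images.
- well: Coin well: plain wooden box fixed to the counter, 64 mm high, 250 mm along y. Origin: underside, mid y; z up, x from the fixed deck boards (x -125 to -45 mm) over the opening (x -45 to 75.5, y -104 to 104) to the far rail (x 75.5 to 117.5). All tops at z 64. The cover rests at z 46 on two ledges, x -45 to -21 and x 61 to 81. The joint bears 50 N at most, all contacts of cover and box added.
- well_lip (a point): Top edge of the lip of the fixed boards, mid-length (well x -45, y 0, z 64 mm); axes of the well. The lip is 6 mm thick (z 58 to 64); under it a groove runs along y, open to +x, floor at z 43. In it a steel spring strip (front face at x -52.5, z 44.5 to 56.5, 180 mm long) yields up to 9 mm: 8 N to start, 1.6 N more per mm.
- well_rail (a point): Top inner edge of the far rail, mid-length (well x 75.5, y 0, z 64 mm); axes of the well. This edge is a lip 6 mm thick (z 58 to 64); under it is a slot 5.5 mm deep, down to the ledge at z 46.
- cover_grip (a point): Centre of the batten pull on the lift-out cover; cover axes: x from long to short tongue, y along them, z up. Cover: wooden board, 0.22 to 0.45 kg, 200 mm (y) by 18 mm thick, face x -60 to 55, lying face up. Batten at x 0, 14 (x) by 100 (y) by 34 mm high: this point is 17 mm above the face, 35 above the underside. In the well this point is at x 15 pressed back, x 20.5 locked; y 0 (4 mm play each end).
- cover_tongue (a point): Tip of the long tongue, mid-length: cover x -74, y 0, 7 mm above the underside; axes of the cover. The tongue is 14 mm long, 5 mm thick (4.5 to 9.5 mm above the underside), 200 mm wide, on the shoulder (x -60), which touches the lip only while pressed back; the spring then opens that joint by 5.5 mm.
- cover_edge (a point): Top of the cover's far edge, mid-length: cover x 55, y 0, 18 mm above the underside; axes of the cover. Below it the short tongue, 0 to 10 mm above the underside, reaches 3.5 mm farther (x 58.5). Pressed back to the shoulder it clears the far rail by 2 mm; locked, this edge touches the rail and the short tongue is under it.
- coin_bowl (a point): Wooden coin bowl with a few pennies, 68 mm across and 28 mm high, standing in the well; this point is its centre, half-way up.
- scoop (a point): Steel candy scoop, 180 mm long, 50 mm wide, lying on the counter between the well and the cover; this point is at the root of the trough, 13 mm up.
- tin_a (a point): One of three round red and gold sweet tins, 83 mm across and 46 mm high, on the counter beyond; centre of the tin.
- tin_b (a point): Another of the three tins, as the first.
- tin_c (a point): The last of the three tins, as the first.
- dish (a point): Pink ceramic dish, 92 mm across and 24 mm high, on the counter beyond; centre, half-way up.
There are look-alikes about, which are no part of the job. Leave any green look-alike of the part that bears coin_bowl alone.

How it is judged:
By the outcome, as a careful person would: the job done as asked, in the order asked, and still so for the second after the job is handed in, with the robot touching nothing.
It also fails if it takes over 56 s, if anything falls off the work surface, if the arm or the gripper's body presses on something with over 40 N, if the wrist force passes 120 N, or if a joint passes its speed limit or range.

## Working session

There is one attempt and no reset: what is moved stays moved. The work goes in short steps, Python scripts to look and compute and a tool call to move; the robot and the scene stay as the last step left them, time stands still between calls to the robot, and variables do not carry over. Pictures are saved under pics/ and viewed, at most 10 in all, crops included, and the job is handed in when it is done.

Besides the shell and the picture viewer there is one more tool, called after "Request:" as name(argument=value, ...) on one line, values as JSON. carry_out: Moves the arm, as the interface text tells. Its arguments: {"type":"object","properties":{"plan":{"type":"array","items":{"type":"array","items":{"type":"array","items":{"type":"number"}}}},"newtons":{"type":"number"}},"required":["plan"]}

```bash
mkdir -p pics
cat > h.py <<'E'
import numpy as np, cv2
from scipy.spatial.transform import Rotation as Ro
from workcell import status,get_image,arm,nets
def snap(c,f=None):
    d=get_image(c)
    if f: cv2.imwrite('pics/'+f,d['frame'][:,:,::-1])
    return d
def w(d,p): return np.array(d['R']).T@(np.array(p)-np.array(d['t']))
def px(d,X):
    c=np.array(d['R'])@np.array(X)+np.array(d['t']); return np.array([d['fx']*c[0]/c[2]+d['cx'],d['fy']*c[1]/c[2]+d['cy']])
def onz(d,u,v,z):
    r=np.array(d['R']).T@np.array([(u-d['cx'])/d['fx'],(v-d['cy'])/d['fy'],1]); o=-np.array(d['R']).T@np.array(d['t'])
    return o+r*(z-o[2])/r[2]
E
python3 - <<'E'
from h import *
np.set_printoptions(precision=4,suppress=True)
for c in ('top','side'):
    d=snap(c,c+'0.png'); print(c,'cam at',-np.array(d['R']).T@d['t'])
    for n in ('well','well_lip','well_rail','cover_grip','cover_tongue','cover_edge','coin_bowl','scoop','tin_a','dish'):
        for r in nets.boxes_of(c,n)[:4]:
            X=w(d,r['xyz']); print(n,round(r['confidence'],2),X,px(d,X).round())
s=status.observe(); print(s['t'],s['ee_pos'],s['tcp_rot'],s['finger_gap'])
E
```

```text
top cam at [0.4842 0.0518 1.058 ]
well 0.76 [0.4511 0.1925 0.0665] [265. 246.]
well_lip 0.81 [0.4487 0.1981 0.0647] [263. 247.]
well_lip 0.36 [0.7278 0.0708 0.0487] [314. 142.]
well_rail 0.63 [0.4493 0.1988 0.065 ] [263. 247.]
cover_grip 0.65 [ 0.4657 -0.259   0.0168] [436. 241.]
cover_grip 0.43 [0.5301 0.0016 0.0122] [339. 217.]
cover_tongue 0.6 [ 0.4667 -0.2566  0.0157] [435. 241.]
cover_tongue 0.55 [0.529  0.0051 0.011 ] [338. 217.]
cover_edge 0.72 [0.7267 0.07   0.0492] [314. 142.]
cover_edge 0.71 [ 0.4646 -0.2564  0.0182] [435. 242.]
coin_bowl 0.96 [0.6815 0.4041 0.0095] [194. 161.]
coin_bowl 0.64 [0.4901 0.1741 0.0166] [275. 231.]
scoop 0.69 [0.5323 0.005  0.0113] [338. 216.]
tin_a 0.93 [ 0.7203 -0.2189  0.0439] [422. 146.]
tin_a 0.72 [ 0.7221 -0.0853  0.0457] [372. 145.]
tin_a 0.63 [0.7235 0.0706 0.0464] [314. 144.]
tin_a 0.48 [0.7232 0.2202 0.0132] [260. 146.]
dish 0.6 [0.7249 0.2208 0.0123] [260. 146.]
side cam at [0.2387 0.6756 0.8987]
well 0.78 [0.456  0.2146 0.0619] [326. 255.]
well_lip 0.75 [0.453  0.2134 0.0634] [327. 255.]
well_rail 0.64 [0.4521 0.2099 0.0681] [329. 253.]
cover_grip 0.91 [ 0.4646 -0.245   0.0172] [396. 147.]
cover_tongue 0.75 [ 0.4595 -0.2465  0.017 ] [397. 148.]
cover_edge 0.65 [ 0.4653 -0.2393  0.0172] [395. 148.]
coin_bowl 0.92 [0.495  0.1633 0.022 ] [321. 241.]
coin_bowl 0.88 [0.6802 0.3947 0.0106] [203. 283.]
scoop 0.56 [0.5215 0.0046 0.0091] [341. 197.]
tin_a 0.83 [ 0.7192 -0.0728  0.0447] [293. 145.]
tin_a 0.68 [ 0.7179 -0.2112  0.0436] [317. 119.]
tin_a 0.61 [0.7212 0.081  0.0481] [263. 178.]
tin_a 0.38 [0.4543 0.2122 0.0651] [327. 254.]
dish 0.67 [0.7283 0.2097 0.0126] [234. 219.]
dish 0.65 [0.4557 0.2146 0.0658] [326. 254.]
dish 0.44 [ 0.4617 -0.2424  0.0162] [396. 148.]
1.1 [ 0.2369 -0.5513  0.2483] [-3.0771 -0.6331 -0.    ] 0.08584986472296263
```

View pics/top0.png

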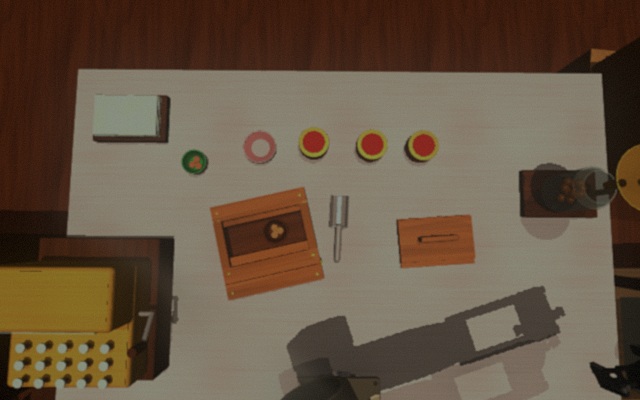

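View pics/side0.png

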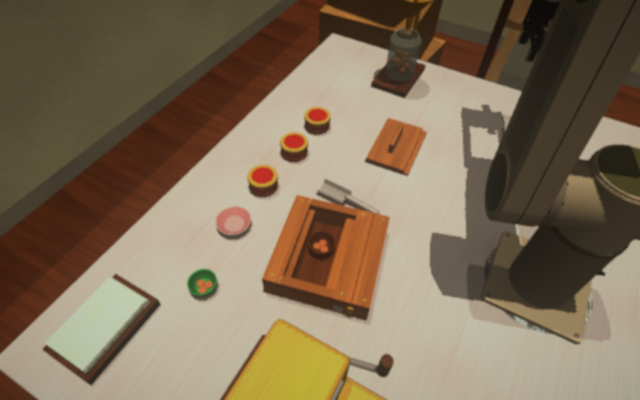

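The top picture shows the well at about (267,243), with the wide fixed boards toward the robot (bottom) and the rail at the top. The cover is at (436,241), the scoop at (338,225), and a green look-alike bowl at (194,161). I'll enlarge the well and the cover to get their edges.

Run:
```python
from h import *
f=cv2.imread('pics/top0.png')
a=cv2.resize(f[180:305,203:333],None,fx=4,fy=4,interpolation=cv2.INTER_CUBIC)
cv2.imwrite('pics/w.png',cv2.convertScaleAbs(a,alpha=1.5))
b=cv2.resize(f[205:275,390:485],None,fx=8,fy=8,interpolation=cv2.INTER_CUBIC)
cv2.imwrite('pics/c.png',cv2.convertScaleAbs(b,alpha=1.5))
```

```text
(no output)
```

View pics/w.png

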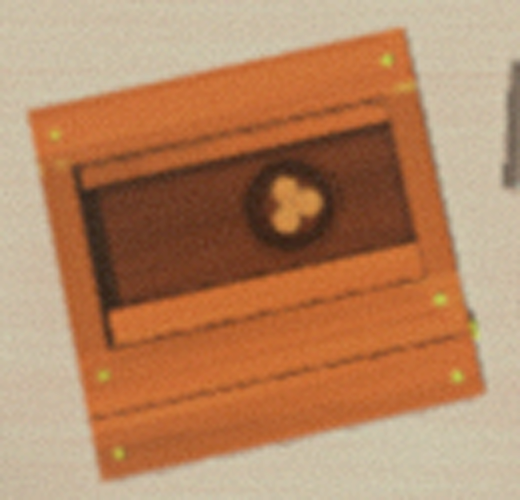

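View pics/c.png

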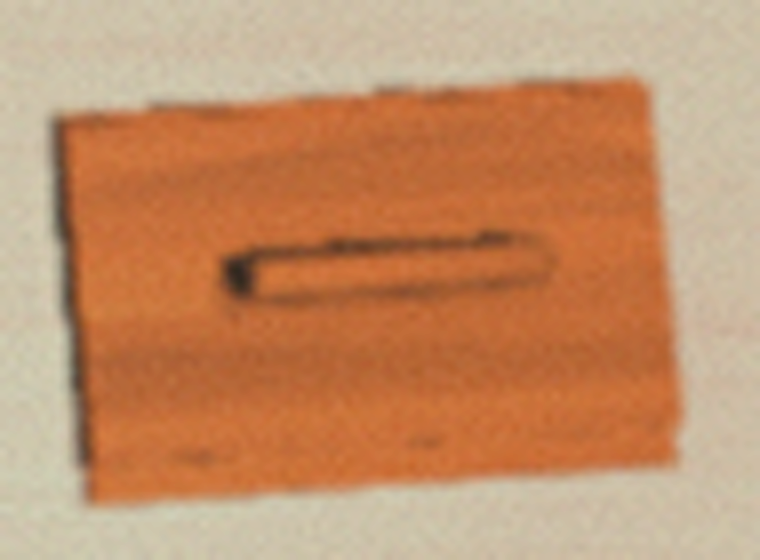

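The crops show the well's outer top corners at (30,110), (404,28), (484,392) and (103,480), with the boards on the robot side. The cover's batten sits nearer its far edge, so the long tongue points toward the robot too. Next I'll fit both poses to these picks.

```bash
cat > fit.py <<'E'
from h import *
from scipy.optimize import least_squares
def fit(d,mod,pix,z0):
    mod=np.array(mod)/1000
    def T(p): 
        c,s=np.cos(p[2]),np.sin(p[2]); return np.c_[p[0]+c*mod[:,0]-s*mod[:,1],p[1]+s*mod[:,0]+c*mod[:,1],z0+mod[:,2]]
    f=lambda p:(np.array([px(d,X) for X in T(p)])-pix).ravel()
    r=least_squares(f,[.46,0,0]); return r.x,r.fun.reshape(-1,2)
E
python3 - <<'E'
from fit import *
np.set_printoptions(precision=4,suppress=True)
d=snap('top')
P=(np.array([(30,110),(404,28),(484,392),(103,480),(110,348),(424,277),(75,167),(385,97)])+.5)/4-.5+[203,180]
w_,r=fit(d,[(117.5,125,64),(117.5,-125,64),(-125,-125,64),(-125,125,64),(-45,104,64),(-45,-104,64),(75.5,104,64),(75.5,-104,64)],P,0)
print('well',w_,np.degrees(w_[2]));print(r)
P=(np.array([(250,250),(548,238),(552,286),(245,300),(62,118),(645,82),(682,462),(90,500)])+.5)/8-.5+[390,205]
c,r=fit(d,[(7,50,52),(7,-50,52),(-7,-50,52),(-7,50,52),(58.5,100,10),(58.5,-100,10),(-74,-100,9.5),(-74,100,9.5)],P,0)
print('cover',c,np.degrees(c[2]));print(r)
s=status.observe(); R=Ro.from_rotvec(s['tcp_rot']).as_matrix(); print(R)
e=R.T@(np.array([c[0],c[1],.10])-s['ee_pos'])
# yaw so tool y parallel to cover x
ty=R[:,1]; print('tool-frame shift',e,'tool y yaw',np.degrees(np.arctan2(ty[1],ty[0])), s['t'])
E
```

```text
well [0.4643 0.1916 0.2285] 13.090826383353699
[[-0.4799 -0.1708]
 [ 0.0976 -0.5398]
 [ 0.4581  0.4746]
 [-0.3402  0.3172]
 [-0.1932  0.3724]
 [ 0.6704  0.2226]
 [-0.6319 -0.3809]
 [ 0.4196 -0.3804]]
cover [ 0.4748 -0.26    0.0669] 3.83290188466602
[[-0.2397  0.7144]
 [ 0.6451 -0.04  ]
 [ 0.6352 -0.6609]
 [ 0.827  -0.1498]
 [-0.5276 -0.7426]
 [-0.5092 -0.5258]
 [-0.6028  0.8656]
 [-0.3061  0.5133]]
[[ 0.9188  0.3947  0.    ]
 [ 0.3947 -0.9188  0.    ]
 [ 0.     -0.     -1.    ]]
tool-frame shift [ 0.3336 -0.1737  0.1483] tool y yaw -66.75228683239165 1.15
```

Request:
carry_out(plan=[[[0.05,0.0417,-0.0217,0.012,0],[0.05,0.0417,-0.0217,0.012,0],[0.05,0.0417,-0.0217,0.012,0],[0.05,0.0417,-0.0217,0.012,0],[0.05,0.0417,-0.0217,0.012,0],[0.05,0.0417,-0.0217,0.012,0],[0.05,0.0417,-0.0217,0.012,0],[0.05,0.0417,-0.0217,0.012,0]]])

```text
t: 1.95
ee_pos: [0.4759, -0.2585, 0.1522]
tcp_rot: [3.077, 0.633, 0.001]
ft_force: [0.3, -1.4, -0.5]
finger_gap: 0.05
finger_force: 0.0
```

Request:
carry_out(plan=[[[0.05,0,0,0.005,-8.59],[0.05,0,0,0.005,-8.59],[0.05,0,0,0.005,-8.59],[0.05,0,0,0.005,-8.59],[0.05,0,0,0.005,-8.59],[0.05,0,0,0.005,-8.59],[0.05,0,0,0.005,-8.59],[0.05,0,0,0.005,-8.59]]])

```text
t: 2.75
ee_pos: [0.4749, -0.2601, 0.1122]
tcp_rot: [2.176, 2.266, 0.0]
ft_force: [0.3, -0.8, -0.3]
finger_gap: 0.0504
finger_force: 0.0
```

```bash
cat >> h.py <<'E'
def st():
    np.set_printoptions(precision=4,suppress=True)
    s=status.observe(); R=Ro.from_rotvec(s['tcp_rot']).as_matrix()
    print('t',s['t'],'pos',np.array(s['ee_pos']),'F',np.array(s['ft_force']).round(1),'gap',round(s['finger_gap'],4),'ff',np.round(s['finger_force'],1),'tool-y yaw',np.degrees(np.arctan2(R[1,1],R[0,1])).round(2),'tilt',np.degrees(np.arccos(-R[2,2])).round(2))
    return s,R
WELL=(.4643,.1916,.2285)
def goto(x,y,z=None):
    s,R=st(); print('shift',R.T@(np.array([x,y,s['ee_pos'][2] if z is None else z])-s['ee_pos']))
def wellxy(p):
    c,s_=np.cos(WELL[2]),np.sin(WELL[2]); return WELL[0]+c*p[0]-s_*p[1],WELL[1]+s_*p[0]+c*p[1]
E
python3 - <<'E'
from h import *
goto(.4748,-.26,.042); d=snap('top','t1.png'); s=status.observe()
E
```

```text
t 2.75 pos [ 0.4749 -0.2601  0.1122] F [ 0.3 -0.8 -0.3] gap 0.0504 ff 0.0 tool-y yaw 2.32 tilt 0.01
shift [ 0.0001 -0.0001  0.0702]
```

Request:
carry_out(plan=[[[0.05,0,0,0.025,-1.5],[0.05,0,0,0.025,0],[0.05,0,0,0.019,0],[0.05,0,0,0,0],[0.014,0,0,0,0],[0.01,0,0,0,0],[0.01,0,0,0,0],[0.01,0,0,0,0]]], newtons=40)

```text
t: 3.6
ee_pos: [0.4759, -0.2608, 0.0451]
tcp_rot: [2.152, 2.285, 0.001]
ft_force: [0.2, 1.1, 6.7]
finger_gap: 0.0131
finger_force: 40.4
```

Request:
carry_out(plan=[[[0.01,0,0,0,0],[0.01,0,0,0,0],[0.01,0,0,-0.005,0],[0.01,0,0,-0.03,0],[0.01,0,0,-0.04,0],[0.01,0,0,-0.04,0],[0.01,0,0,0,0]]])

```text
t: 4.3
ee_pos: [0.4781, -0.2622, 0.1655]
tcp_rot: [2.146, 2.28, 0.003]
ft_force: [1.5, -0.1, -1.5]
finger_gap: 0.0132
finger_force: 39.8
```

Run:
```python
from h import *
x,y=wellxy((33,0)); goto(x,y)
d=snap('side','s1.png')
```

```text
t 4.3 pos [ 0.4781 -0.2622  0.1655] F [ 1.5 -0.1 -1.5] gap 0.0132 ff 39.8 tool-y yaw 3.47 tilt 0.63
shift [ 5.9734 32.5478  0.2445]
```

View pics/s1.png

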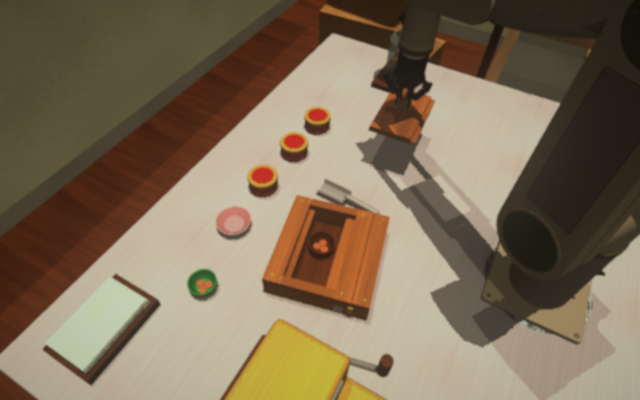

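```bash
sed -i 's/def wellxy(p):/def wellxy(p):\n    p=np.array(p)\/1000/' h.py
python3 - <<'E'
from h import *
x,y=wellxy((36,0)); goto(x,y)
E
```

```text
t 4.35 pos [ 0.4768 -0.2614  0.1623] F [-0.2  0.8 -4.7] gap 0.0133 ff 39.7 tool-y yaw 3.46 tilt 0.41
shift [ 0.4589  0.0503 -0.0017]
```

Request:
carry_out(plan=[[[0.01,0.02,0.003,0,0],[0.01,0.04,0.005,0,0],[0.01,0.045,0.005,0,0],[0.01,0.045,0.005,0,0],[0.01,0.045,0.005,0,0],[0.01,0.045,0.005,0,0],[0.01,0.045,0.005,0,0],[0.01,0.045,0.005,0,0]]])

```text
t: 5.15
ee_pos: [0.4912, 0.0734, 0.1564]
tcp_rot: [-2.152, -2.286, 0.003]
ft_force: [1.3, 1.2, -4.1]
finger_gap: 0.0132
finger_force: 39.7
```

Request:
carry_out(plan=[[[0.01,0.045,0.005,0,0],[0.01,0.044,0.004,0,0],[0.01,0.03,0.003,0,-2],[0.01,0.01,0,0,-4],[0.01,0,0,0,-3.6],[0.01,0,0,0,0],[0.01,0,0,0,0],[0.01,0,0,0,0]]])

```text
t: 5.95
ee_pos: [0.4962, 0.2005, 0.1575]
tcp_rot: [-1.956, -2.457, 0.002]
ft_force: [0.3, -0.5, -3.6]
finger_gap: 0.013
finger_force: 39.8
```

Run:
```python
from h import *
x,y=wellxy((36,0)); goto(x,y); d=snap('top','t2.png')
f=d['frame'][:,:,::-1][160:310,190:350]
cv2.imwrite('pics/t2c.png',cv2.convertScaleAbs(cv2.resize(f,None,fx=4,fy=4,interpolation=cv2.INTER_CUBIC),alpha=1.5))
```

```text
t 5.95 pos [0.4962 0.2005 0.1575] F [ 0.3 -0.5 -3.6] gap 0.013 ff 39.8 tool-y yaw 12.95 tilt 0.08
shift [-0.0015  0.0029 -0.    ]
```

View pics/t2c.png

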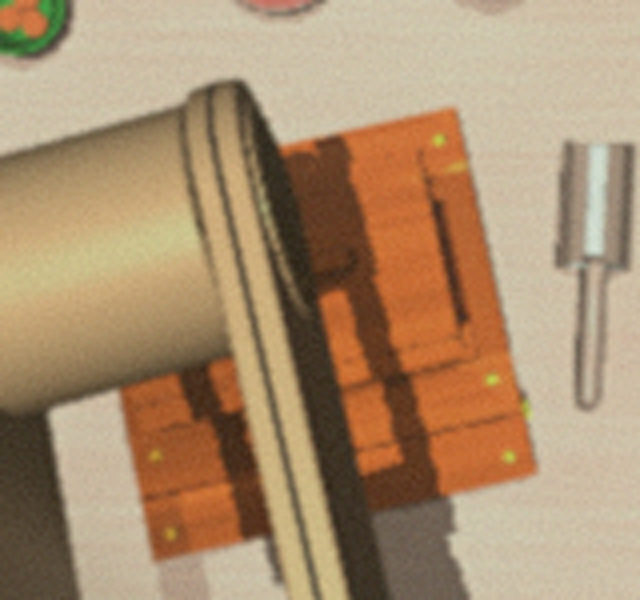

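The cover hangs over the opening. Its right edge runs from about (420,150) to (465,335) in the crop. I'll compare that with the outline predicted from the TCP.

Run:
```python
from h import *
s,R=st(); d=snap('top'); o=np.array(s['ee_pos'])
im=d['frame'][:,:,::-1].copy()
f=cv2.convertScaleAbs(cv2.resize(im[190:270,280:330],None,fx=10,fy=10,interpolation=cv2.INTER_CUBIC)[:600],alpha=1.6)
q=lambda X:tuple(((px(d,X)-[280,190]+.5)*10-.5).round().astype(int).tolist())
def cov(x,y,z): return o+R@np.array([y/1000,x/1000,0])+[0,0,-.045+z/1000]
pts=[cov(55,-100,18),cov(-60,-100,18),cov(-60,-100,9.5),cov(-74,-100,9.5)]
wp=[np.array([*wellxy((a,-104)),.064]) for a in(75.5,-45)]+[np.array([*wellxy((a,-125)),.064]) for a in(117.5,-125)]
for X in pts: cv2.circle(f,q(X),4,(255,0,0),-1)
for X in wp: cv2.circle(f,q(X),4,(0,255,0),-1)
print([q(X) for X in pts],[q(X) for X in wp])
cv2.imwrite('pics/cmp.png',f)
```

```text
t 6.0 pos [0.4964 0.2006 0.1578] F [ 0.  -0.4 -2.7] gap 0.0132 ff 39.8 tool-y yaw 12.96 tilt 0.05
[(150, 72), (251, 538), (252, 537), (264, 594)] [(198, 139), (298, 595), (242, -35), (446, 885)]
```

View pics/cmp.png

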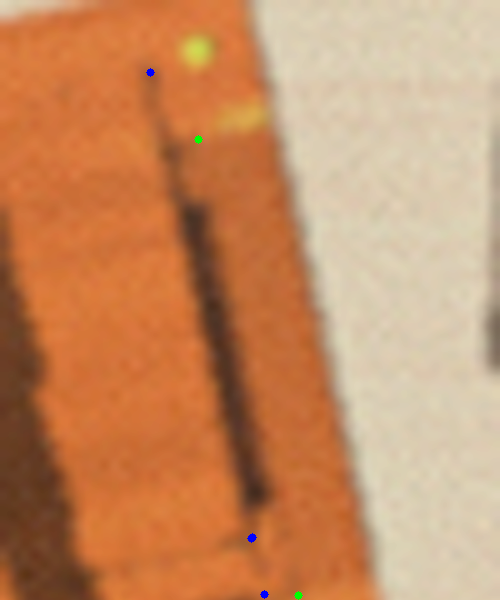

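The cover's edge matches the prediction and the y clearance is about equal on both sides. Now I'll lower it onto the rail by feel.

Request:
carry_out(plan=[[[0.01,0,0.001,0.02,0],[0.01,0,0,0.015,0],[0.01,0,0,0.008,0],[0.01,0,0,0,0],[0.01,0,0,0,0],[0.01,0,0,0,0]]])

```text
t: 6.65
ee_pos: [0.4982, 0.2015, 0.1162]
tcp_rot: [1.954, 2.459, 0.002]
ft_force: [0.0, 0.6, -3.0]
finger_gap: 0.0134
finger_force: 39.7
```

Request:
carry_out(plan=[[[0.01,0,0,0.002,0],[0.01,0,0,0,0],[0.01,0,0,0,0]]])

```text
t: 6.95
ee_pos: [0.4977, 0.2014, 0.1135]
tcp_rot: [1.954, 2.46, 0.0]
ft_force: [0.9, -0.4, -2.7]
finger_gap: 0.013
finger_force: 39.7
```

Request:
carry_out(plan=[[[0.01,0,0,0.001,0],[0.01,0,0,0,0],[0.01,0,0,0,0]]])

```text
t: 7.25
ee_pos: [0.4975, 0.2013, 0.1122]
tcp_rot: [-1.954, -2.46, 0.0]
ft_force: [0.3, 0.7, -3.6]
finger_gap: 0.0132
finger_force: 39.7
```

Request:
carry_out(plan=[[[0.01,0,0,0.001,0],[0.01,0,0,0,0],[0.01,0,0,0,0]]])

```text
t: 7.55
ee_pos: [0.4976, 0.2013, 0.1112]
tcp_rot: [-1.954, -2.46, 0.0]
ft_force: [-0.1, -0.1, -3.9]
finger_gap: 0.0137
finger_force: 39.7
```

Request:
carry_out(plan=[[[0.01,0,0,0.001,0],[0.01,0,0,0,0],[0.01,0,0,0.001,0],[0.01,0,0,0,0],[0.01,0,0,0,0]]])

```text
t: 8.05
ee_pos: [0.4976, 0.2013, 0.1093]
tcp_rot: [1.954, 2.46, 0.0]
ft_force: [-0.2, -0.2, -3.5]
finger_gap: 0.0133
finger_force: 39.8
```

Request:
carry_out(plan=[[[0.01,0,0,0.001,0],[0.01,0,0,0,0],[0.01,0,0,0,0]]])

```text
t: 8.35
ee_pos: [0.4976, 0.2013, 0.109]
tcp_rot: [1.954, 2.46, 0.0]
ft_force: [-5.6, -1.8, 5.0]
finger_gap: 0.0129
finger_force: 41.1
```

Request:
carry_out(plan=[[[0.01,0,0,0.001,0],[0.01,0,0,0,0],[0.01,0,0,0,0]]])

```text
t: 8.65
ee_pos: [0.4976, 0.2013, 0.1089]
tcp_rot: [1.954, 2.46, -0.0]
ft_force: [-10.8, -3.0, 12.8]
finger_gap: 0.013
finger_force: 42.2
```

Contact is at TCP z 0.109. I'll back off slightly, then open the fingers in small steps so the tongue end sinks while the far edge stays on the rail.

Request:
carry_out(plan=[[[0.01,0,0,-0.0015,0],[0.01,0,0,0,0],[0.01,0,0,0,0],[0.0135,0,0,0,0],[0.0135,0,0,0,0],[0.014,0,0,0,0],[0.014,0,0,0,0]]], newtons=20)

```text
t: 9.35
ee_pos: [0.4976, 0.2013, 0.1087]
tcp_rot: [-1.954, -2.46, -0.0]
ft_force: [-0.3, 0.1, 0.3]
finger_gap: 0.0138
finger_force: 5.2
```

Request:
carry_out(plan=[[[0.0145,0,0,0.0,0],[0.0145,0,0,0,0],[0.015,0,0,0.0005,0],[0.015,0,0,0,0],[0.0155,0,0,0.0005,0],[0.0155,0,0,0,0]]])

```text
t: 9.95
ee_pos: [0.4974, 0.2012, 0.1075]
tcp_rot: [-1.954, -2.46, 0.001]
ft_force: [-2.1, -0.1, -1.4]
finger_gap: 0.0155
finger_force: 0.8
```

Request:
carry_out(plan=[[[0.016,0,0,0.001,0],[0.016,0,0,0,0],[0.0165,0,0,0.001,0],[0.0165,0,0,0,0],[0.017,0,0,0.001,0],[0.017,0,0,0,0]]])

```text
t: 10.55
ee_pos: [0.4974, 0.2013, 0.1046]
tcp_rot: [-1.954, -2.46, 0.0]
ft_force: [-4.7, -0.7, 0.6]
finger_gap: 0.017
finger_force: 1.8
```

Run:
```python
from h import *
st(); d=snap('side','s2.png')
f=d['frame'][:,:,::-1][150:320,240:430]
cv2.imwrite('pics/s2c.png',cv2.convertScaleAbs(cv2.resize(f,None,fx=3.5,fy=3.5,interpolation=cv2.INTER_CUBIC)[:598],alpha=1.5))
```

```text
t 10.55 pos [0.4974 0.2013 0.1046] F [-4.7 -0.7  0.6] gap 0.017 ff 1.8 tool-y yaw 13.07 tilt 0.02
```

View pics/s2c.png

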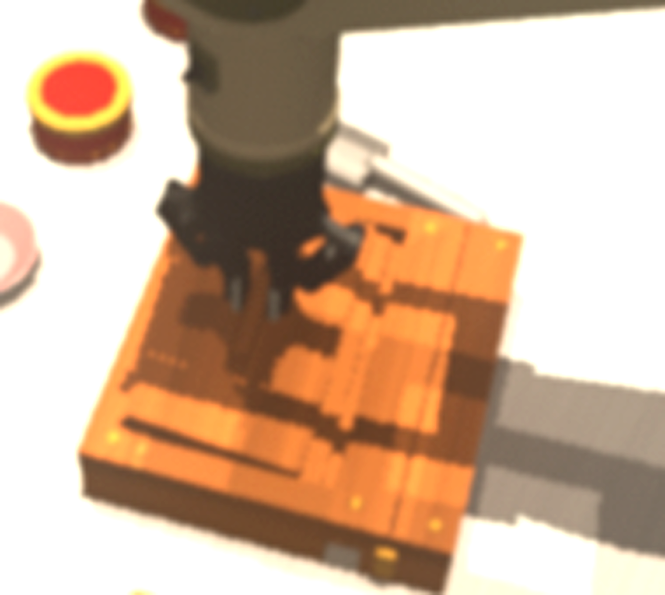

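The tapered slit at the y+ end, wide on the rail side, shows the cover tilting tongue-down with its far edge still on the rail. I'll continue.

Request:
carry_out(plan=[[[0.0175,0,0,0.001,0],[0.0175,0,0,0,0],[0.018,0,0,0.001,0],[0.018,0,0,0,0],[0.0185,0,0,0.001,0],[0.0185,0,0,0,0]]])

```text
t: 11.2
ee_pos: [0.4966, 0.2011, 0.1016]
tcp_rot: [-1.953, -2.459, 0.003]
ft_force: [-8.1, -1.4, 4.3]
finger_gap: 0.0185
finger_force: 4.4
```

Request:
carry_out(plan=[[[0.019,0,0,0,0],[0.019,0,0,0,0],[0.0195,0,0,0,0],[0.0195,0,0,0,0]]])

```text
t: 11.6
ee_pos: [0.4971, 0.2012, 0.1017]
tcp_rot: [-1.954, -2.459, 0.002]
ft_force: [-6.1, -1.6, 2.7]
finger_gap: 0.0196
finger_force: 3.2
```

Request:
carry_out(plan=[[[0.0195,0,-0.001,0,0],[0.0195,0,0,0,0],[0.0195,0,0,0,0]]])

```text
t: 11.9
ee_pos: [0.4967, 0.2011, 0.1018]
tcp_rot: [1.954, 2.46, 0.0]
ft_force: [-3.0, -0.7, -1.5]
finger_gap: 0.0197
finger_force: 1.3
```

Request:
carry_out(plan=[[[0.0205,0,-0.0005,0,0],[0.0205,0,0,0,0],[0.0215,0,-0.0005,0,0],[0.0215,0,0,0,0],[0.0225,0,0,0,0],[0.0225,0,0,0,0]]])

```text
t: 12.5
ee_pos: [0.4958, 0.2009, 0.1019]
tcp_rot: [1.954, 2.46, 0.0]
ft_force: [0.0, 0.1, -0.6]
finger_gap: 0.0225
finger_force: 0.0
```

Run:
```python
from h import *
s,R=st(); d=snap('side','s3.png')
c,sn=np.cos(WELL[2]),np.sin(WELL[2]); p=np.array(s['ee_pos'])[:2]-WELL[:2]; print('well mm',1000*np.array([c*p[0]+sn*p[1],-sn*p[0]+c*p[1]]))
f=d['frame'][:,:,::-1][170:300,250:400]
cv2.imwrite('pics/s3c.png',cv2.convertScaleAbs(cv2.resize(f,None,fx=4.5,fy=4.5,interpolation=cv2.INTER_CUBIC),alpha=1.3))
```

```text
t 12.5 pos [0.4958 0.2009 0.1019] F [ 0.   0.1 -0.6] gap 0.0225 ff 0.0 tool-y yaw 13.07 tilt 0.01
well mm [32.742   1.9211]
```

View pics/s3c.png

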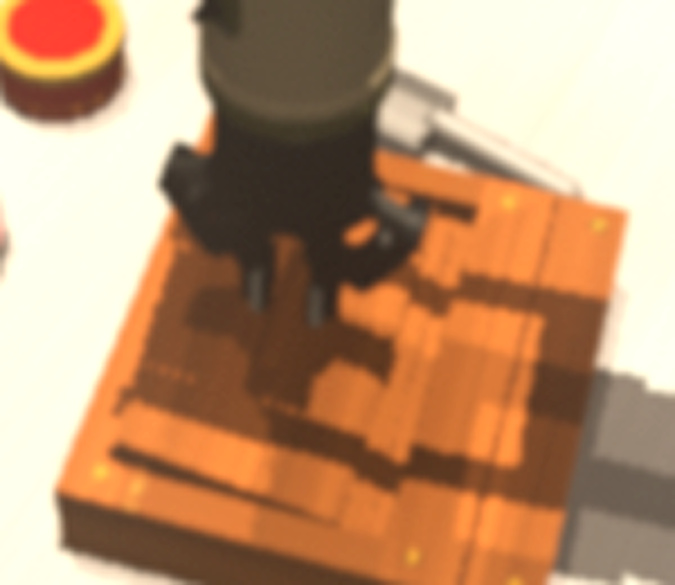

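Forces are zero, so the cover rests tilted on the ledge and the rail. Next I'll bring the fingers closer and lower, then push back in steps while watching the force.

Request:
carry_out(plan=[[[0.021,0,0,0.003,0],[0.0195,0,0,0,0],[0.019,0,-0.002,0,0],[0.019,0,-0.002,0,0],[0.019,0,-0.002,0,0],[0.019,0,0,0,0],[0.019,0,0,0,0]]])

```text
t: 13.25
ee_pos: [0.4923, 0.2001, 0.1004]
tcp_rot: [1.952, 2.457, 0.008]
ft_force: [9.6, 2.2, 0.1]
finger_gap: 0.0191
finger_force: 6.8
```

Request:
carry_out(plan=[[[0.019,0,-0.002,0,0],[0.019,0,0,0,0],[0.019,0,-0.002,0,0],[0.019,0,0,0,0]]])

```text
t: 13.65
ee_pos: [0.4908, 0.1997, 0.1021]
tcp_rot: [1.95, 2.454, 0.015]
ft_force: [14.0, 3.3, 1.3]
finger_gap: 0.0189
finger_force: 13.9
```

Request:
carry_out(plan=[[[0.019,0,-0.001,0,0],[0.019,0,0,0,0],[0.019,0,-0.001,0,0],[0.019,0,0,0,0]]])

```text
t: 14.05
ee_pos: [0.4901, 0.1996, 0.103]
tcp_rot: [1.949, 2.452, 0.019]
ft_force: [17.9, 4.0, 1.3]
finger_gap: 0.019
finger_force: 17.5
```

The resistance comes too early for the spring. By my geometry, the tilted shoulder corner dropped off the inner edge of the ledge (x −21) and is butting against it. I'll relieve the push, regrip flat, lift and redo it a few mm further back.

Request:
carry_out(plan=[[[0.019,0,0.004,0,0],[0.019,0,0.004,0,0],[0.019,0,0,0,0],[0.018,0,0,-0.001,0],[0.017,0,0,-0.001,0],[0.016,0,0,-0.001,0],[0.015,0,0,-0.001,0],[0.014,0,0,-0.001,0]]])

```text
t: 14.85
ee_pos: [0.4917, 0.2, 0.104]
tcp_rot: [-1.954, -2.46, -0.0]
ft_force: [0.7, 0.2, -1.3]
finger_gap: 0.0154
finger_force: 18.7
```

Request:
carry_out(plan=[[[0.012,0,0,-0.001,0],[0.01,0,0,-0.001,0],[0.01,0,0,0,0],[0.01,0,0,-0.004,0],[0.01,0,0,-0.004,0],[0.01,0,0,0,0],[0.01,0,0,0,0]]], newtons=30)

```text
t: 15.55
ee_pos: [0.4911, 0.1998, 0.1133]
tcp_rot: [-1.954, -2.459, 0.002]
ft_force: [-0.2, -0.3, -3.6]
finger_gap: 0.0137
finger_force: 29.7
```

```bash
cat >> h.py <<'E'
def wmm(s):
    c,sn=np.cos(WELL[2]),np.sin(WELL[2]); p=np.array(s['ee_pos'])[:2]-WELL[:2]; return (1000*np.array([c*p[0]+sn*p[1],-sn*p[0]+c*p[1]])).round(1)
E
python3 - <<'E'
from h import *
s,R=st(); print(wmm(s)); d=snap('top','t3.png')
E
```

```text
t 15.55 pos [0.4911 0.1998 0.1133] F [-0.2 -0.3 -3.6] gap 0.0137 ff 29.7 tool-y yaw 13.07 tilt 0.08
[28.   1.9]
```

Request:
carry_out(plan=[[[0.01,0,0.003,-0.003,0],[0.01,0,0.003,0,0],[0.01,0,0,0,0],[0.01,0,0,0.003,0],[0.01,0,0,0.001,0],[0.01,0,0,0,0],[0.01,0,0,0,0]]])

```text
t: 16.3
ee_pos: [0.4974, 0.2013, 0.1126]
tcp_rot: [-1.954, -2.46, 0.0]
ft_force: [0.7, -0.1, -3.8]
finger_gap: 0.0134
finger_force: 29.7
```

Request:
carry_out(plan=[[[0.01,0,0,0.001,0],[0.01,0,0,0,0],[0.01,0,0,0.001,0],[0.01,0,0,0,0],[0.01,0,0,0,0]]])

```text
t: 16.8
ee_pos: [0.4976, 0.2013, 0.1108]
tcp_rot: [-1.954, -2.46, 0.0]
ft_force: [-0.8, 0.5, -3.4]
finger_gap: 0.0136
finger_force: 29.7
```

Request:
carry_out(plan=[[[0.01,0,0,0.001,0],[0.01,0,0,0,0],[0.01,0,0,0,0]]])

```text
t: 17.1
ee_pos: [0.4976, 0.2013, 0.1098]
tcp_rot: [-1.954, -2.46, 0.0]
ft_force: [-0.5, -0.1, -4.1]
finger_gap: 0.0137
finger_force: 29.7
```

Request:
carry_out(plan=[[[0.01,0,0,0.001,0],[0.01,0,0,0,0],[0.01,0,0,0,0]]])

```text
t: 17.4
ee_pos: [0.4977, 0.2013, 0.109]
tcp_rot: [1.954, 2.46, 0.0]
ft_force: [-0.3, 0.4, -1.9]
finger_gap: 0.0133
finger_force: 30.0
```

Request:
carry_out(plan=[[[0.01,0,0,0.001,0],[0.01,0,0,0,0],[0.01,0,0,0,0]]])

```text
t: 17.7
ee_pos: [0.4977, 0.2013, 0.1088]
tcp_rot: [1.954, 2.46, 0.0]
ft_force: [-6.0, -1.6, 7.3]
finger_gap: 0.0135
finger_force: 31.6
```

Request:
carry_out(plan=[[[0.01,0,0,0.001,0],[0.01,0,0,0,0],[0.01,0,0,0,0]]])

```text
t: 18.0
ee_pos: [0.4976, 0.2014, 0.1087]
tcp_rot: [1.954, 2.46, 0.0]
ft_force: [-10.7, -3.3, 14.8]
finger_gap: 0.0132
finger_force: 33.9
```

Contact is again at z 0.109. I'll repeat the tilt, this time moving about 7 mm toward the boards as the fingers open, so the tongue end lands on the ledge.

Request:
carry_out(plan=[[[0.01,0,0,-0.0015,0],[0.01,0,0,-0.0005,0],[0.0135,0,0,0,0],[0.014,0,0,0,0],[0.0145,0,0,0,0],[0.015,0,-0.0005,0.0005,0],[0.0155,0,-0.0005,0.0005,0],[0.0155,0,0,0,0]]], newtons=20)

```text
t: 18.8
ee_pos: [0.4964, 0.201, 0.1076]
tcp_rot: [-1.954, -2.46, 0.001]
ft_force: [-1.3, -0.6, -1.2]
finger_gap: 0.0153
finger_force: 1.5
```

Request:
carry_out(plan=[[[0.016,0,-0.0005,0.001,0],[0.016,0,-0.0005,0,0],[0.0165,0,-0.0005,0.001,0],[0.0165,0,-0.0005,0,0],[0.017,0,-0.0005,0.001,0],[0.017,0,-0.0005,0,0],[0.017,0,0,0,0]]])

```text
t: 19.5
ee_pos: [0.4939, 0.2004, 0.1049]
tcp_rot: [1.954, 2.46, 0.001]
ft_force: [-0.9, 0.1, -3.2]
finger_gap: 0.0171
finger_force: 2.2
```

Request:
carry_out(plan=[[[0.0175,0,-0.0005,0.001,0],[0.0175,0,-0.0005,0,0],[0.018,0,-0.0005,0.001,0],[0.018,0,-0.0005,0,0],[0.0185,0,-0.0005,0.001,0],[0.0185,0,-0.0005,0,0],[0.0185,0,0,0,0]]])

```text
t: 20.2
ee_pos: [0.4917, 0.2, 0.1026]
tcp_rot: [1.953, 2.459, 0.003]
ft_force: [3.2, 2.0, 3.0]
finger_gap: 0.0184
finger_force: 2.3
```

Request:
carry_out(plan=[[[0.019,0,-0.0005,0,0],[0.019,0,0,0,0],[0.0195,0,-0.0005,0,0],[0.0195,0,0,0,0]]])

```text
t: 20.6
ee_pos: [0.4904, 0.1997, 0.1024]
tcp_rot: [1.954, 2.459, 0.002]
ft_force: [4.3, 1.6, 4.6]
finger_gap: 0.0196
finger_force: 2.9
```

Request:
carry_out(plan=[[[0.02,0,0,0,0],[0.0205,0,0,0,0],[0.021,0,0,0,0],[0.0215,0,0,0,0],[0.0225,0,0,0,0],[0.0225,0,0,0,0]]])

```text
t: 21.2
ee_pos: [0.4893, 0.1994, 0.1014]
tcp_rot: [-1.954, -2.459, 0.002]
ft_force: [2.6, 0.1, 3.5]
finger_gap: 0.0225
finger_force: 1.4
```

Run:
```python
from h import *
s,R=st(); print(wmm(s)); d=snap('side','s4.png'); e=snap('top','t4.png')
def crop(d,x0,x1,y0,y1,k): return cv2.convertScaleAbs(cv2.resize(d['frame'][:,:,::-1][y0:y1,x0:x1],None,fx=k,fy=k,interpolation=cv2.INTER_CUBIC),alpha=1.4)
def mark(f,d,x0,y0,k,X,col): cv2.circle(f,tuple(((px(d,X)-[x0,y0]+.5)*k).astype(int).tolist()),2,col,-1)
a=crop(d,255,335,200,300,5); b=crop(e,285,330,190,290,5)
th=np.radians(9.8); cx=-26 # corner
def cov(x,y,z):
    x=x+60; X=cx+x*np.cos(th)-z*np.sin(th); Z=46+x*np.sin(th)+z*np.cos(th)
    return np.array([*wellxy((X,y)),Z/1000])
for f,dd,x0,y0,ys in((a,d,255,200,101),(b,e,285,190,-99)):
    for X in (cov(55,ys,18),cov(-60,ys,18),cov(-74,ys,9.5)): mark(f,dd,x0,y0,5,X,(255,0,0))
    for q in (-45,75.5): mark(f,dd,x0,y0,5,np.array([*wellxy((q,104*np.sign(ys))),.064]),(0,255,0))
cv2.imwrite('pics/both.png',np.hstack([a,b]))
```

```text
t 21.2 pos [0.4893 0.1994 0.1014] F [2.6 0.1 3.5] gap 0.0225 ff 1.4 tool-y yaw 13.07 tilt 0.07
[26.1  1.9]
```

View pics/both.png

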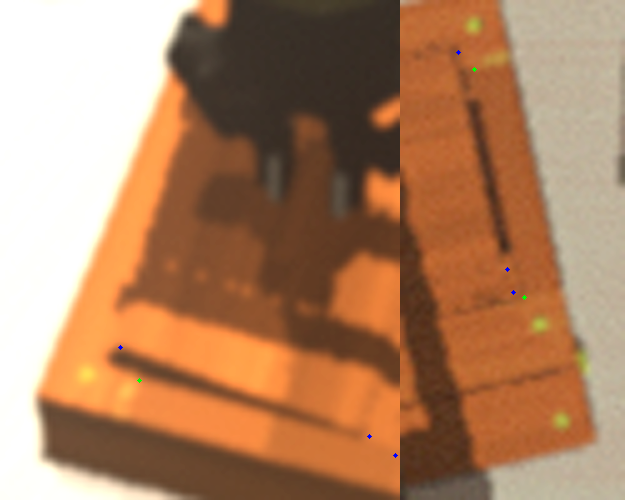

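The slit tapers down to the shoulder at about (365,435), close to the predicted corner of the tilted cover at (369,436), so the tongue end looks down at the lip. I'll ease the fingers up slightly and check the forces before pushing.

Request:
carry_out(plan=[[[0.0225,0,0.001,-0.0015,0],[0.0225,0,0,0,0],[0.0225,0,0,0,0]]])

```text
t: 21.6
ee_pos: [0.4901, 0.1995, 0.1027]
tcp_rot: [-1.953, -2.459, 0.002]
ft_force: [-0.0, 0.2, 0.3]
finger_gap: 0.0226
finger_force: 0.0
```

Request:
carry_out(plan=[[[0.0215,0,0,0,0],[0.0205,0,0,0,0],[0.0195,0,0,0,0],[0.0195,0,0,0,0]]])

```text
t: 22.0
ee_pos: [0.4908, 0.1997, 0.1033]
tcp_rot: [-1.954, -2.46, 0.0]
ft_force: [-0.1, 0.0, -0.4]
finger_gap: 0.0194
finger_force: 0.0
```

Request:
carry_out(plan=[[[0.0185,0,0,0,0],[0.0185,0,0,0,0],[0.018,0,0,0,0],[0.018,0,0,0,0]]])

```text
t: 22.4
ee_pos: [0.491, 0.1998, 0.1034]
tcp_rot: [1.954, 2.46, 0.001]
ft_force: [1.4, 0.4, -0.9]
finger_gap: 0.018
finger_force: 0.9
```

Request:
carry_out(plan=[[[0.018,0,-0.002,0,0],[0.018,0,-0.002,0,0],[0.018,0,0,0,0]]])

```text
t: 22.7
ee_pos: [0.4865, 0.1987, 0.1032]
tcp_rot: [-1.954, -2.46, 0.0]
ft_force: [1.5, 0.0, -0.6]
finger_gap: 0.0178
finger_force: 0.2
```

Request:
carry_out(plan=[[[0.018,0,-0.002,0,0],[0.018,0,-0.002,0,0],[0.018,0,0,0,0]]])

```text
t: 23.0
ee_pos: [0.4826, 0.1978, 0.1032]
tcp_rot: [-1.954, -2.46, 0.0]
ft_force: [0.4, 0.1, 0.3]
finger_gap: 0.0183
finger_force: 0.1
```

Request:
carry_out(plan=[[[0.018,0,-0.0015,0,0],[0.018,0,-0.0015,0,0],[0.018,0,0,0,0]]])

```text
t: 23.3
ee_pos: [0.4799, 0.1972, 0.1033]
tcp_rot: [-1.954, -2.46, 0.0]
ft_force: [0.9, -0.3, -0.4]
finger_gap: 0.0182
finger_force: 0.3
```

Request:
carry_out(plan=[[[0.018,0,-0.001,0,0],[0.018,0,-0.001,0,0],[0.018,0,0,0,0]]])

```text
t: 23.6
ee_pos: [0.4786, 0.1969, 0.1036]
tcp_rot: [1.954, 2.459, 0.002]
ft_force: [4.2, 1.5, -1.6]
finger_gap: 0.018
finger_force: 1.9
```

Request:
carry_out(plan=[[[0.018,0,-0.001,0,0],[0.018,0,-0.001,0,0],[0.018,0,0,0,0]]])

```text
t: 23.9
ee_pos: [0.4779, 0.1967, 0.1045]
tcp_rot: [1.953, 2.458, 0.005]
ft_force: [6.3, 1.4, 0.3]
finger_gap: 0.018
finger_force: 3.6
```

The resistance begins right where the spring should be, so the tongue is in the groove. I'll keep pressing back.

Request:
carry_out(plan=[[[0.018,0,-0.001,0.001,0],[0.018,0,-0.001,0.001,0],[0.018,0,0,0,0]]])

```text
t: 24.2
ee_pos: [0.4771, 0.1966, 0.1033]
tcp_rot: [1.952, 2.456, 0.009]
ft_force: [9.1, 1.5, 1.1]
finger_gap: 0.0179
finger_force: 5.1
```

Request:
carry_out(plan=[[[0.018,0,-0.001,0.0005,0],[0.018,0,-0.001,0.0005,0],[0.018,0,0,0,0]]])

```text
t: 24.5
ee_pos: [0.4763, 0.1964, 0.1032]
tcp_rot: [1.951, 2.455, 0.012]
ft_force: [12.8, 2.7, 3.4]
finger_gap: 0.0182
finger_force: 6.5
```

Request:
carry_out(plan=[[[0.018,0,-0.001,0.0005,0],[0.018,0,-0.001,0.0005,0],[0.018,0,0,0,0]]])

```text
t: 24.8
ee_pos: [0.4755, 0.1962, 0.1031]
tcp_rot: [1.95, 2.454, 0.016]
ft_force: [15.0, 2.6, 4.3]
finger_gap: 0.0175
finger_force: 7.9
```

Request:
carry_out(plan=[[[0.018,0,-0.001,0,0],[0.018,0,-0.001,0,0],[0.018,0,0,0,0]]])

```text
t: 25.1
ee_pos: [0.4738, 0.1958, 0.1032]
tcp_rot: [1.95, 2.454, 0.016]
ft_force: [16.1, 3.2, 4.8]
finger_gap: 0.0183
finger_force: 8.3
```

Request:
carry_out(plan=[[[0.018,0,-0.001,0,0],[0.018,0,-0.001,0,0],[0.018,0,0,0,0]]])

```text
t: 25.4
ee_pos: [0.4729, 0.1956, 0.1039]
tcp_rot: [1.949, 2.452, 0.019]
ft_force: [19.7, 4.6, 4.9]
finger_gap: 0.0179
finger_force: 9.9
```

Request:
carry_out(plan=[[[0.018,0,-0.001,0,0],[0.018,0,-0.001,0,0],[0.018,0,0,0,0]]])

```text
t: 25.7
ee_pos: [0.4723, 0.1955, 0.1049]
tcp_rot: [1.948, 2.451, 0.023]
ft_force: [22.1, 4.9, 6.0]
finger_gap: 0.0181
finger_force: 11.7
```

The force is 22–23 N near the expected shoulder stop. Now I'll lower the far edge by closing the fingers gradually, which squares the batten to them, while moving down and keeping the push.

Request:
carry_out(plan=[[[0.0175,0,-0.0005,0.001,0],[0.017,0,0,0.001,0],[0.017,0,0,0,0],[0.017,0,0,0,0]]])

```text
t: 26.1
ee_pos: [0.4729, 0.1956, 0.1038]
tcp_rot: [1.947, 2.45, 0.026]
ft_force: [23.8, 5.2, 10.7]
finger_gap: 0.0176
finger_force: 12.7
```

Request:
carry_out(plan=[[[0.0165,0,0,0.001,0],[0.016,0,0,0.001,0],[0.016,0,0,0,0],[0.016,0,0,0,0]]])

```text
t: 26.5
ee_pos: [0.474, 0.1959, 0.1029]
tcp_rot: [1.946, 2.448, 0.029]
ft_force: [23.7, 4.1, 12.9]
finger_gap: 0.0165
finger_force: 13.2
```

Request:
carry_out(plan=[[[0.0165,0,-0.001,-0.002,0],[0.0165,0,-0.001,0,0],[0.0165,0,0,0,0]]])

```text
t: 26.8
ee_pos: [0.4726, 0.1955, 0.1049]
tcp_rot: [1.945, 2.448, 0.031]
ft_force: [28.2, 6.8, 10.0]
finger_gap: 0.0168
finger_force: 15.3
```

Run:
```python
from h import *
s,R=st(); print(wmm(s),s['wrist_torque'],R[:,2]); d=snap('side','s5.png'); e=snap('top','t5.png')
# compare slit darkness on y+ side (side cam) between s4 and s5, sampled across the slit along cover length
def prof(img,dd,ys):
    g=cv2.cvtColor(img,cv2.COLOR_BGR2GRAY).astype(np.float32); out=[]
    for X in (72,60,40,20,0,-20,-40):
        v=[]
        for y in np.arange(92,112,1.0):
            p=px(dd,np.array([*wellxy((X,ys*y)),.064])); v.append(cv2.getRectSubPix(g,(1,1),tuple(p.astype(float)))[0,0])
        out.append((X,np.round(v).astype(int).tolist()))
    return out
for n,dd,ys in(('s4',d,1),('s5',d,1),('t4',e,-1),('t5',e,-1)):
    print(n); [print(*o) for o in prof(cv2.imread(f'pics/{n}.png'),dd,ys)]
```

```text
t 26.8 pos [0.4726 0.1955 0.1049] F [28.2  6.8 10. ] gap 0.0168 ff 15.3 tool-y yaw 13.04 tilt 1.43
[9. 2.] [ 1.1273 -5.0588  0.007 ] [ 0.0242  0.0065 -0.9997]
s4
72 [95, 83, 73, 66, 59, 58, 58, 60, 67, 75, 83, 93, 103, 108, 113, 117, 118, 120, 119, 119]
60 [104, 94, 82, 70, 63, 58, 56, 60, 65, 73, 83, 92, 100, 107, 112, 114, 116, 117, 117, 117]
40 [125, 116, 107, 96, 84, 72, 68, 64, 66, 74, 83, 93, 102, 110, 113, 116, 117, 118, 118, 117]
20 [124, 121, 116, 107, 98, 88, 78, 72, 73, 75, 83, 93, 101, 107, 112, 115, 116, 116, 117, 117]
0 [99, 98, 97, 95, 90, 85, 79, 74, 69, 70, 74, 79, 85, 91, 94, 96, 98, 98, 99, 99]
-20 [110, 110, 109, 109, 107, 105, 101, 96, 92, 88, 85, 88, 91, 94, 96, 98, 99, 99, 99, 99]
-40 [108, 109, 110, 110, 109, 109, 109, 109, 110, 110, 108, 106, 105, 103, 102, 101, 101, 101, 100, 100]
s5
72 [87, 80, 73, 69, 64, 63, 65, 66, 73, 80, 88, 97, 106, 110, 115, 118, 118, 119, 119, 118]
60 [81, 70, 63, 57, 55, 55, 56, 60, 64, 71, 81, 91, 98, 105, 111, 113, 115, 116, 117, 117]
40 [100, 89, 77, 68, 60, 54, 55, 58, 63, 72, 81, 90, 100, 107, 111, 115, 116, 116, 116, 116]
20 
[... 847 characters left out ...]
77, 78, 79, 80, 80, 80]
-40 [77, 77, 77, 79, 80, 81, 81, 80, 80, 79, 79, 77, 76, 77, 78, 79, 81, 83, 83, 81]
t5
72 [72, 69, 66, 64, 64, 64, 67, 70, 73, 74, 75, 76, 77, 78, 78, 79, 80, 81, 81, 80]
60 [85, 80, 75, 69, 64, 59, 58, 58, 59, 60, 62, 65, 70, 74, 76, 78, 79, 79, 78, 78]
40 [81, 79, 74, 68, 62, 54, 47, 47, 48, 51, 57, 62, 68, 73, 77, 78, 79, 80, 80, 80]
20 [85, 82, 78, 71, 65, 57, 49, 42, 45, 48, 53, 61, 68, 73, 75, 77, 78, 78, 78, 78]
0 [83, 79, 75, 71, 64, 57, 52, 49, 47, 51, 55, 60, 67, 74, 78, 80, 81, 80, 79, 79]
-20 [76, 75, 71, 67, 64, 60, 55, 54, 55, 56, 58, 62, 67, 72, 77, 78, 80, 81, 81, 82]
-40 [80, 77, 74, 73, 72, 71, 70, 68, 70, 73, 75, 75, 74, 75, 77, 79, 79, 80, 80, 80]
```

Request:
carry_out(plan=[[[0.016,0,0.001,0.001,0],[0.0155,0,0,0.001,0],[0.015,0,0,0.001,0],[0.015,0,0,0,0]]], newtons=40)

```text
t: 27.3
ee_pos: [0.4743, 0.196, 0.1028]
tcp_rot: [1.945, 2.447, 0.033]
ft_force: [26.6, 5.0, 14.9]
finger_gap: 0.0156
finger_force: 21.6
```

Run:
```python
from h import *
s,R=st(); print(wmm(s),s['wrist_torque'],R[:,2])
```

```text
t 27.3 pos [0.4743 0.196  0.1028] F [26.6  5.  14.9] gap 0.0156 ff 21.6 tool-y yaw 13.04 tilt 1.52
[10.8  2. ] [ 0.9454 -4.8293 -0.0184] [ 0.0256  0.0068 -0.9997]
```

Request:
carry_out(plan=[[[0.015,0,-0.001,-0.0015,0],[0.015,0,-0.001,-0.0015,0],[0.015,0,0,0,0],[0.015,0,0,0,0]]])

```text
t: 27.7
ee_pos: [0.4726, 0.1955, 0.1051]
tcp_rot: [1.945, 2.446, 0.034]
ft_force: [33.5, 7.8, 4.5]
finger_gap: 0.0154
finger_force: 33.8
```

```bash
cat >> h.py <<'E'
def xprof(img,dd,y,z=.064,xs=range(60,90)):
    g=cv2.cvtColor(img,cv2.COLOR_BGR2GRAY).astype(np.float32); v=[]
    for X in xs:
        a=[cv2.getRectSubPix(g,(1,1),tuple(px(dd,np.array([*wellxy((X,yy)),z]))))[0,0] for yy in np.linspace(y-8,y+8,9)]
        v.append(int(np.mean(a)))
    return v
E
python3 - <<'E'
from h import *
s,R=st(); print(wmm(s),s['wrist_torque']); d=snap('side','s6.png'); e=snap('top','t6.png')
print('x 60..89')
for n in ('s0','s4','s5','s6'):
    im=cv2.imread('pics/'+{'s0':'side0'}.get(n,n)+'.png'); print(n,xprof(im,d,85))
for n in ('t0','t4','t5','t6'):
    im=cv2.imread('pics/'+{'t0':'top0'}.get(n,n)+'.png'); print(n,xprof(im,e,-85))
E
```

```text
t 27.7 pos [0.4726 0.1955 0.1051] F [33.5  7.8  4.5] gap 0.0154 ff 33.8 tool-y yaw 13.03 tilt 1.57
[9.  1.9] [ 1.4126 -6.186   0.0417]
x 60..89
s0 [92, 96, 99, 100, 101, 101, 100, 98, 95, 91, 86, 80, 74, 71, 71, 75, 83, 91, 99, 105, 109, 111, 112, 113, 113, 114, 116, 119, 121, 123]
s4 [120, 119, 118, 117, 116, 115, 115, 115, 116, 117, 118, 118, 119, 119, 120, 120, 121, 121, 121, 121, 121, 120, 119, 118, 116, 115, 115, 114, 115, 116]
s5 [117, 117, 116, 115, 114, 113, 112, 111, 111, 111, 111, 112, 114, 116, 118, 120, 121, 122, 123, 124, 124, 125, 125, 126, 126, 127, 129, 132, 135, 137]
s6 [117, 117, 116, 115, 114, 113, 112, 112, 111, 111, 111, 112, 114, 116, 118, 120, 122, 123, 124, 124, 125, 125, 125, 126, 126, 127, 129, 132, 134, 137]
t0 [64, 73, 79, 83, 85, 86, 86, 87, 86, 85, 83, 79, 76, 72, 68, 68, 73, 77, 81, 84, 86, 86, 86, 85, 86, 86, 86, 85, 85, 84]
t4 [81, 81, 81, 81, 81, 82, 83, 85, 86, 87, 88, 88, 88, 88, 87, 87, 87, 86, 85, 84, 84, 84, 84, 83, 83, 83, 82, 80, 78, 78]
t5 [82, 82, 82, 82, 82, 82, 82, 80, 78, 76, 75, 74, 72, 70, 69, 70, 74, 78, 81, 84, 85, 86, 85, 85, 85, 85, 85, 86, 86, 86]
t6 [82, 82, 82, 82, 82, 82, 81, 80, 78, 76, 75, 74, 72, 69, 68, 69, 74, 78, 82, 84, 86, 86, 86, 86, 86, 86, 85, 85, 85, 86]
```

The rail edge is visible from above again, as in the first picture, so the short tongue clears it. I'll ease the push and lower.

Request:
carry_out(plan=[[[0.015,0,0.002,0,0],[0.0145,0,0,0.0015,0],[0.014,0,0,0.001,0],[0.014,0,0,0,0]]])

```text
t: 28.2
ee_pos: [0.4742, 0.196, 0.103]
tcp_rot: [1.945, 2.447, 0.033]
ft_force: [27.9, 6.1, 13.1]
finger_gap: 0.015
finger_force: 36.7
```

Request:
carry_out(plan=[[[0.0135,0,-0.0005,0.0015,0],[0.013,0,0,0.001,0],[0.013,0,0,0,0],[0.013,0,0,0,0]]])

```text
t: 28.6
ee_pos: [0.4752, 0.1962, 0.1017]
tcp_rot: [1.944, 2.445, 0.037]
ft_force: [30.8, 6.4, 15.2]
finger_gap: 0.0142
finger_force: 39.1
```

Run:
```python
from h import *
s,R=st(); print(wmm(s),s['wrist_torque']); d=snap('side','s7.png'); e=snap('top','t7.png')
print(xprof(cv2.imread('pics/s7.png'),d,85)); print(xprof(cv2.imread('pics/t7.png'),e,-85))
```

```text
t 28.6 pos [0.4752 0.1962 0.1017] F [30.8  6.4 15.2] gap 0.0142 ff 39.1 tool-y yaw 13.04 tilt 1.7
[11.7  2. ] [ 1.1614 -5.6577  0.0439]
[128, 128, 127, 127, 126, 125, 124, 123, 122, 122, 122, 122, 122, 123, 124, 124, 125, 125, 125, 125, 125, 125, 125, 125, 126, 127, 129, 132, 134, 137]
[85, 84, 84, 84, 85, 85, 85, 85, 85, 84, 83, 81, 80, 79, 77, 78, 79, 82, 84, 85, 86, 86, 86, 86, 86, 85, 86, 86, 86, 86]
```

Request:
carry_out(plan=[[[0.015,0,0.001,-0.001,0],[0.016,0,0.001,-0.001,0],[0.017,0,0,-0.001,0],[0.0175,0,0,-0.001,0],[0.0175,0,0,0,0]]])

```text
t: 29.2
ee_pos: [0.4733, 0.1957, 0.1027]
tcp_rot: [1.947, 2.45, 0.026]
ft_force: [24.1, 5.3, 8.0]
finger_gap: 0.0173
finger_force: 12.8
```

Request:
carry_out(plan=[[[0.0175,0,-0.001,0,0],[0.0175,0,0,0,0],[0.0175,0,0,0,0]]])

```text
t: 29.5
ee_pos: [0.473, 0.1957, 0.103]
tcp_rot: [1.946, 2.449, 0.028]
ft_force: [27.0, 5.8, 7.3]
finger_gap: 0.0176
finger_force: 13.9
```

Run:
```python
from h import *
s,R=st(); print(wmm(s),s['wrist_torque']); e=snap('top','t8.png')
for n in ('t0','t5','t7','t8'):
    im=cv2.imread('pics/'+{'t0':'top0'}.get(n,n)+'.png')
    for y in (-92,-75,-55): print(n,y,xprof(im,e,y,xs=range(64,82)))
```

```text
t 29.5 pos [0.473  0.1957 0.103 ] F [27.   5.8  7.3] gap 0.0176 ff 13.9 tool-y yaw 13.04 tilt 1.29
[9.4 2. ] [ 0.9955 -4.6245  0.0295]
t0 -92 [85, 86, 86, 86, 85, 83, 80, 77, 74, 71, 69, 69, 73, 77, 81, 84, 86, 87]
t0 -75 [84, 85, 86, 86, 86, 84, 81, 77, 73, 69, 67, 68, 72, 77, 81, 84, 85, 86]
t0 -55 [85, 86, 86, 86, 85, 84, 81, 78, 74, 70, 68, 70, 73, 77, 80, 82, 84, 86]
t5 -92 [77, 77, 77, 76, 74, 72, 71, 70, 70, 69, 69, 70, 74, 78, 81, 84, 86, 87]
t5 -75 [83, 83, 82, 80, 78, 76, 75, 74, 72, 69, 67, 69, 73, 78, 81, 83, 85, 85]
t5 -55 [74, 74, 74, 74, 72, 69, 67, 66, 64, 62, 61, 62, 66, 71, 75, 79, 81, 83]
t7 -92 [79, 80, 79, 78, 78, 78, 77, 76, 76, 75, 74, 75, 77, 80, 83, 85, 86, 87]
t7 -75 [85, 85, 86, 86, 85, 83, 81, 79, 79, 78, 78, 79, 80, 82, 84, 85, 85, 85]
t7 -55 [72, 73, 73, 74, 74, 72, 70, 69, 69, 69, 68, 68, 70, 74, 77, 79, 81, 83]
t8 -92 [78, 78, 78, 77, 76, 75, 74, 73, 72, 71, 70, 71, 74, 78, 82, 85, 86, 86]
t8 -75 [83, 84, 84, 83, 81, 79, 77, 76, 75, 73, 72, 73, 76, 79, 82, 84, 85, 86]
t8 -55 [72, 73, 73, 72, 72, 70, 69, 67, 65, 63, 62, 63, 66, 71, 75, 78, 81, 83]
```

Request:
carry_out(plan=[[[0.0175,0,-0.0005,-0.001,0],[0.0175,0,-0.0005,-0.0005,0],[0.0175,0,0,0,0],[0.0175,0,0,0,0]]])

```text
t: 29.95
ee_pos: [0.4723, 0.1955, 0.1048]
tcp_rot: [1.946, 2.449, 0.029]
ft_force: [25.7, 5.3, 8.3]
finger_gap: 0.0173
finger_force: 14.2
```

Run:
```python
from h import *
s,R=st(); print(wmm(s),s['wrist_torque']); e=snap('top','t9.png')
for y in (-92,-75,-55): print(y,xprof(cv2.imread('pics/t9.png'),e,y,xs=range(64,82)))
```

```text
t 29.95 pos [0.4723 0.1955 0.1048] F [25.7  5.3  8.3] gap 0.0173 ff 14.2 tool-y yaw 13.04 tilt 1.32
[8.7 2. ] [ 1.0486 -4.64   -0.012 ]
-92 [78, 78, 77, 75, 74, 72, 71, 71, 70, 69, 69, 70, 73, 77, 82, 85, 87, 87]
-75 [82, 83, 82, 81, 79, 77, 75, 73, 71, 69, 68, 71, 74, 78, 81, 84, 85, 85]
-55 [74, 75, 75, 75, 74, 72, 70, 68, 66, 63, 62, 63, 66, 71, 76, 79, 81, 83]
```

Clear again at 26 N. Now I'll lower more than I close, with extra back-push to hold the cover at the shoulder.

Request:
carry_out(plan=[[[0.017,0,-0.001,0.001,0],[0.0168,0,-0.001,0.001,0],[0.0166,0,-0.0005,0.001,0],[0.0166,0,0,0,0]]])

```text
t: 30.4
ee_pos: [0.4726, 0.1956, 0.1039]
tcp_rot: [1.944, 2.445, 0.037]
ft_force: [31.9, 7.9, 13.6]
finger_gap: 0.0167
finger_force: 17.3
```

Run:
```python
from h import *
s,R=st(); print(wmm(s),s['wrist_torque']); e=snap('top','t10.png')
for y in (-92,-75,-55): print(y,xprof(cv2.imread('pics/t10.png'),e,y,xs=range(64,82)))
```

```text
t 30.4 pos [0.4726 0.1956 0.1039] F [31.9  7.9 13.6] gap 0.0167 ff 17.3 tool-y yaw 13.04 tilt 1.69
[9. 2.] [ 1.2767 -5.7089  0.0261]
-92 [78, 78, 78, 77, 75, 73, 72, 71, 70, 69, 69, 71, 75, 79, 82, 84, 86, 86]
-75 [84, 84, 83, 82, 80, 78, 77, 76, 75, 73, 71, 72, 75, 78, 82, 85, 86, 85]
-55 [74, 74, 75, 75, 74, 71, 69, 68, 66, 63, 62, 64, 68, 73, 78, 81, 83, 84]
```

The force balance shows the far edge is not on the rail. The push point is about 40 mm above the ledge, so pushing harder just tips the far edge up. I'll relax, slide the fingers down the batten to push low, then press back again.

Request:
carry_out(plan=[[[0.0175,0,0.003,-0.001,0],[0.0185,0,0.003,-0.001,0],[0.0195,0,0.003,0,0],[0.0195,0,0.001,0,0],[0.0195,0,0,0,0]]], newtons=30)

```text
t: 30.95
ee_pos: [0.4746, 0.196, 0.1003]
tcp_rot: [1.951, 2.455, 0.014]
ft_force: [13.3, 3.0, 5.5]
finger_gap: 0.0194
finger_force: 6.9
```

Run:
```python
from h import *
s,R=st(); print(wmm(s))
```

```text
t 30.95 pos [0.4746 0.196  0.1003] F [13.3  3.   5.5] gap 0.0194 ff 6.9 tool-y yaw 13.05 tilt 0.62
[11.  2.]
```

Request:
carry_out(plan=[[[0.021,0,0.001,0.001,0],[0.021,0,0,0.001,0],[0.021,0,0,0.001,0],[0.021,0,0,0,0]]])

```text
t: 31.35
ee_pos: [0.4749, 0.1961, 0.0972]
tcp_rot: [1.951, 2.455, 0.012]
ft_force: [9.2, 2.0, 7.9]
finger_gap: 0.0212
finger_force: 5.4
```

Request:
carry_out(plan=[[[0.0205,0,0,0.001,0],[0.0205,0,0,0.001,0],[0.0205,0,0,0,0]]])

```text
t: 31.65
ee_pos: [0.4753, 0.1963, 0.0955]
tcp_rot: [1.951, 2.455, 0.013]
ft_force: [10.8, 2.7, 9.5]
finger_gap: 0.0209
finger_force: 5.6
```

Request:
carry_out(plan=[[[0.0205,0,-0.0015,0,0],[0.0205,0,-0.0015,0,0],[0.0205,0,0,0,0]]])

```text
t: 31.95
ee_pos: [0.4743, 0.196, 0.0964]
tcp_rot: [1.949, 2.452, 0.019]
ft_force: [18.4, 4.2, 4.9]
finger_gap: 0.0207
finger_force: 9.6
```

Request:
carry_out(plan=[[[0.0205,0,-0.0015,0,0],[0.0205,0,-0.0015,0,0],[0.0205,0,0,0,0]]])

```text
t: 32.25
ee_pos: [0.473, 0.1957, 0.0973]
tcp_rot: [1.948, 2.451, 0.024]
ft_force: [23.0, 4.7, 3.8]
finger_gap: 0.021
finger_force: 12.2
```

Run:
```python
from h import *
s,R=st(); print(wmm(s)); e=snap('top','t11.png')
for y in (-92,-75,-55): print(y,xprof(cv2.imread('pics/t11.png'),e,y,xs=range(64,82)))
```

```text
t 32.25 pos [0.473  0.1957 0.0973] F [23.   4.7  3.8] gap 0.021 ff 12.2 tool-y yaw 13.05 tilt 1.09
[9.4 2. ]
-92 [80, 80, 80, 79, 79, 78, 77, 76, 74, 72, 71, 72, 75, 79, 83, 85, 86, 86]
-75 [84, 84, 85, 85, 84, 83, 82, 81, 79, 76, 74, 74, 76, 79, 81, 84, 85, 86]
-55 [73, 74, 75, 75, 74, 72, 71, 70, 68, 66, 64, 63, 66, 69, 73, 76, 79, 81]
```

Request:
carry_out(plan=[[[0.0205,0,-0.001,0,0],[0.0205,0,-0.001,0,0],[0.0205,0,0,0,0]]])

```text
t: 32.6
ee_pos: [0.4725, 0.1956, 0.0983]
tcp_rot: [1.946, 2.449, 0.028]
ft_force: [27.4, 7.0, 5.4]
finger_gap: 0.0211
finger_force: 14.1
```

Request:
carry_out(plan=[[[0.0205,0,-0.0005,0.001,0],[0.0205,0,-0.0005,0.001,0],[0.0205,0,0,0,0]]])

```text
t: 32.9
ee_pos: [0.4727, 0.1956, 0.0973]
tcp_rot: [1.946, 2.448, 0.031]
ft_force: [28.2, 7.0, 8.7]
finger_gap: 0.0208
finger_force: 15.0
```

Run:
```python
from h import *
s,R=st(); print(wmm(s)); e=snap('top','t12.png')
for y in (-92,-75,-55): print(y,xprof(cv2.imread('pics/t12.png'),e,y,xs=range(64,82)))
```

```text
t 32.9 pos [0.4727 0.1956 0.0973] F [28.2  7.   8.7] gap 0.0208 ff 15.0 tool-y yaw 13.04 tilt 1.43
[9.1 2. ]
-92 [80, 80, 80, 79, 78, 77, 76, 75, 74, 72, 71, 72, 75, 79, 82, 84, 86, 86]
-75 [84, 84, 84, 84, 83, 81, 80, 79, 78, 76, 73, 74, 77, 80, 83, 85, 86, 86]
-55 [75, 75, 75, 75, 76, 75, 74, 73, 70, 67, 65, 65, 67, 71, 75, 79, 81, 83]
```

Request:
carry_out(plan=[[[0.0195,0,0.0005,0.001,0],[0.0185,0,0.0005,0.001,0],[0.0175,0,0.0005,0.001,0],[0.0175,0,0,0,0]]])

```text
t: 33.35
ee_pos: [0.4752, 0.1962, 0.0952]
tcp_rot: [1.945, 2.447, 0.034]
ft_force: [28.7, 6.4, 13.3]
finger_gap: 0.0181
finger_force: 15.2
```

Run:
```python
from h import *
s,R=st(); print(wmm(s)); e=snap('top','t13.png')
for y in (-92,-75,-55): print(y,xprof(cv2.imread('pics/t13.png'),e,y,xs=range(64,82)))
```

```text
t 33.35 pos [0.4752 0.1962 0.0952] F [28.7  6.4 13.3] gap 0.0181 ff 15.2 tool-y yaw 13.04 tilt 1.55
[11.6  2. ]
-92 [81, 81, 80, 80, 81, 81, 81, 81, 79, 76, 73, 73, 75, 79, 82, 85, 86, 87]
-75 [86, 85, 85, 85, 86, 84, 82, 81, 79, 77, 75, 75, 77, 79, 82, 84, 85, 86]
-55 [69, 69, 69, 70, 71, 72, 73, 73, 72, 70, 68, 67, 69, 71, 73, 75, 78, 81]
```

```bash
cat >> h.py <<'E'
def hts(img,dd):
    "face height above well top along the y+ edge, from side camera slit"
    g=cv2.cvtColor(img,cv2.COLOR_BGR2GRAY).astype(np.float32); ys=np.arange(86,108,.5)
    for X in (66,55,40,25,10,-10,-30):
        v=np.mean([[cv2.getRectSubPix(g,(1,1),tuple(px(dd,np.array([*wellxy((X+k,y)),.064]))))[0,0] for y in ys] for k in (-2,0,2)],0)
        i=int(np.argmin(v)); dv=np.gradient(v); j=int(np.argmin(dv[:i+1])) if i>0 else 0
        print(X,'dark y',ys[i],int(v[i]),'edge y',ys[j],'slope',round(float(dv[j]),1))
E
python3 - <<'E'
from h import *
d=snap('side','s13.png')
for n in ('s4','s6','s7','s13'): print(n); hts(cv2.imread(f'pics/{n}.png'),d)
E
```

```text
s4
66 dark y 97.5 55 edge y 93.0 slope -5.3
55 dark y 98.5 58 edge y 94.0 slope -5.6
40 dark y 99.0 64 edge y 95.5 slope -6.1
25 dark y 99.5 68 edge y 96.5 slope -6.5
10 dark y 100.0 66 edge y 97.0 slope -3.6
-10 dark y 100.5 76 edge y 98.5 slope -2.9
-30 dark y 106.0 99 edge y 102.0 slope -0.7
s6
66 dark y 96.5 54 edge y 91.0 slope -5.7
55 dark y 97.0 53 edge y 91.5 slope -5.7
40 dark y 97.5 55 edge y 93.0 slope -5.8
25 dark y 98.5 60 edge y 95.0 slope -5.8
10 dark y 99.0 67 edge y 95.5 slope -6.0
-10 dark y 100.0 70 edge y 97.0 slope -4.2
-30 dark y 101.5 79 edge y 98.5 slope -2.7
s7
66 dark y 98.0 59 edge y 94.0 slope -5.8
55 dark y 98.5 60 edge y 95.0 slope -5.8
40 dark y 99.0 62 edge y 95.5 slope -5.8
25 dark y 99.5 67 edge y 96.5 slope -6.3
10 dark y 100.5 76 edge y 97.0 slope -5.9
-10 dark y 100.5 75 edge y 97.5 slope -3.8
-30 dark y 101.5 83 edge y 98.5 slope -2.4
s13
66 dark y 99.5 68 edge y 96.0 slope -5.5
55 dark y 99.5 71 edge y 96.5 slope -5.4
40 dark y 99.5 73 edge y 97.0 slope -5.1
25 dark y 100.5 77 edge y 97.5 slope -5.4
10 dark y 101.0 86 edge y 98.0 slope -4.9
-10 dark y 100.5 79 edge y 98.5 slope -3.5
-30 dark y 101.5 84 edge y 99.0 slope -2.4
```

The side-camera slit measurement shows the tilt falling from about 9° to 3°. The far edge is now inside the opening, below the rail's top. I'll continue lowering with a slightly eased push.

Request:
carry_out(plan=[[[0.017,0,0.0005,0.001,0],[0.0165,0,0.0005,0.001,0],[0.016,0,0,0,0],[0.016,0,0,0,0]]])

```text
t: 33.85
ee_pos: [0.4767, 0.1966, 0.0937]
tcp_rot: [1.944, 2.446, 0.036]
ft_force: [30.7, 6.3, 12.6]
finger_gap: 0.0164
finger_force: 16.0
```

Run:
```python
from h import *
s,R=st(); print(wmm(s)); d=snap('side','s14.png'); hts(cv2.imread('pics/s14.png'),d)
```

```text
t 33.85 pos [0.4767 0.1966 0.0937] F [30.7  6.3 12.6] gap 0.0164 ff 16.0 tool-y yaw 13.04 tilt 1.62
[13.2  2.1]
66 dark y 100.0 76 edge y 97.0 slope -5.0
55 dark y 101.0 82 edge y 97.5 slope -4.9
40 dark y 100.5 81 edge y 97.5 slope -4.8
25 dark y 101.0 85 edge y 98.0 slope -4.7
10 dark y 101.5 91 edge y 98.5 slope -4.6
-10 dark y 100.5 80 edge y 98.5 slope -3.3
-30 dark y 102.0 84 edge y 99.0 slope -2.4
```

Request:
carry_out(plan=[[[0.0158,0,0.001,0.001,0],[0.0156,0,0.001,0.001,0],[0.0154,0,0,0.0005,0],[0.0154,0,0,0,0]]])

```text
t: 34.3
ee_pos: [0.4785, 0.197, 0.0914]
tcp_rot: [1.945, 2.446, 0.035]
ft_force: [29.6, 6.0, 16.9]
finger_gap: 0.016
finger_force: 14.7
```

Run:
```python
from h import *
s,R=st(); print(wmm(s)); d=snap('side','s15.png'); hts(cv2.imread('pics/s15.png'),d)
```

```text
t 34.3 pos [0.4785 0.197  0.0914] F [29.6  6.  16.9] gap 0.016 ff 14.7 tool-y yaw 13.04 tilt 1.59
[15.1  2.1]
66 dark y 101.5 92 edge y 98.5 slope -3.8
55 dark y 101.5 93 edge y 98.5 slope -3.7
40 dark y 101.5 93 edge y 98.5 slope -3.5
25 dark y 102.0 96 edge y 99.0 slope -4.0
10 dark y 102.5 99 edge y 99.5 slope -4.0
-10 dark y 101.5 81 edge y 98.5 slope -2.5
-30 dark y 102.0 86 edge y 99.0 slope -2.3
```

The cover is flat, with the slit uniform along its length. I'll ease the push so the spring slides it under the rail while keeping light down pressure.

Request:
carry_out(plan=[[[0.0155,0,0.0015,-0.0003,0],[0.0155,0,0.0015,-0.0003,0],[0.0155,0,0,0,0],[0.0155,0,0,0,0]]])

```text
t: 34.75
ee_pos: [0.4792, 0.1972, 0.0905]
tcp_rot: [1.946, 2.449, 0.028]
ft_force: [22.6, 5.6, 15.2]
finger_gap: 0.0156
finger_force: 12.0
```

Request:
carry_out(plan=[[[0.0155,0,0.0015,-0.0003,0],[0.0155,0,0.0015,-0.0003,0],[0.0155,0,0,0,0],[0.0155,0,0,0,0]]])

```text
t: 35.15
ee_pos: [0.4799, 0.1973, 0.0896]
tcp_rot: [1.948, 2.451, 0.022]
ft_force: [18.4, 3.8, 13.6]
finger_gap: 0.0155
finger_force: 9.1
```

Run:
```python
from h import *
s,R=st(); print(wmm(s)); d=snap('side','s16.png'); hts(cv2.imread('pics/s16.png'),d)
```

```text
t 35.15 pos [0.4799 0.1973 0.0896] F [18.4  3.8 13.6] gap 0.0155 ff 9.1 tool-y yaw 13.05 tilt 1.0
[16.5  2.1]
66 dark y 102.0 102 edge y 99.0 slope -2.7
55 dark y 102.5 104 edge y 99.5 slope -2.4
40 dark y 102.0 100 edge y 99.0 slope -2.5
25 dark y 102.5 102 edge y 99.0 slope -3.1
10 dark y 103.0 105 edge y 99.5 slope -3.2
-10 dark y 101.5 81 edge y 98.5 slope -1.7
-30 dark y 102.0 89 edge y 99.0 slope -2.1
```

Request:
carry_out(plan=[[[0.0155,0,0.0015,-0.0005,0],[0.0155,0,0.0015,-0.0005,0],[0.0155,0,0,0,0]]])

```text
t: 35.5
ee_pos: [0.48, 0.1973, 0.0885]
tcp_rot: [1.95, 2.455, 0.014]
ft_force: [10.7, 2.8, 9.5]
finger_gap: 0.0159
finger_force: 5.6
```

Request:
carry_out(plan=[[[0.0155,0,0.0015,-0.0005,0],[0.0155,0,0.0015,-0.0005,0],[0.0155,0,0,0,0]]])

```text
t: 35.8
ee_pos: [0.4801, 0.1973, 0.0872]
tcp_rot: [1.953, 2.458, 0.006]
ft_force: [6.4, 1.3, 4.8]
finger_gap: 0.0159
finger_force: 3.3
```

Request:
carry_out(plan=[[[0.0155,0,0.0015,-0.0005,0],[0.0155,0,0.0015,-0.0005,0],[0.0155,0,0,0,0]]])

```text
t: 36.1
ee_pos: [0.4811, 0.1975, 0.0865]
tcp_rot: [-1.954, -2.46, 0.0]
ft_force: [2.8, 1.3, 2.7]
finger_gap: 0.0156
finger_force: 1.7
```

Run:
```python
from h import *
s,R=st(); print(wmm(s)); d=snap('side','s17.png'); hts(cv2.imread('pics/s17.png'),d); e=snap('top','t17.png')
im=cv2.imread('pics/t17.png')
for y in (-92,-75,-55): print(y,xprof(im,e,y,xs=range(58,84)))
for y in (-92,-75,-55): print(y,xprof(im,e,y,xs=range(-60,-30)))
print(xprof(cv2.imread('pics/t13.png'),e,-92,xs=range(-60,-30)))
print('side',xprof(cv2.imread('pics/s17.png'),d,85,xs=range(58,90)),xprof(cv2.imread('pics/s17.png'),d,85,xs=range(-60,-30)))
```

```text
t 36.1 pos [0.4811 0.1975 0.0865] F [2.8 1.3 2.7] gap 0.0156 ff 1.7 tool-y yaw 13.07 tilt 0.0
[17.7  1.9]
66 dark y 102.5 103 edge y 99.5 slope -2.6
55 dark y 102.0 104 edge y 99.5 slope -2.2
40 dark y 102.0 101 edge y 99.0 slope -2.7
25 dark y 102.5 103 edge y 99.5 slope -3.1
10 dark y 103.0 104 edge y 99.5 slope -3.3
-10 dark y 101.5 81 edge y 98.5 slope -1.7
-30 dark y 102.0 88 edge y 99.0 slope -2.1
-92 [81, 81, 82, 83, 83, 83, 82, 81, 81, 82, 82, 81, 81, 80, 78, 76, 74, 74, 77, 81, 84, 86, 86, 87, 86, 86]
-75 [88, 88, 88, 88, 87, 87, 86, 85, 85, 85, 86, 86, 85, 84, 81, 77, 74, 73, 75, 78, 81, 84, 86, 86, 85, 85]
-55 [67, 68, 68, 69, 69, 68, 66, 65, 64, 65, 65, 66, 67, 66, 64, 63, 62, 62, 64, 67, 70, 71, 72, 72, 72, 73]
-92 [86, 85, 84, 84, 83, 83, 83, 83, 84, 85, 85, 86, 85, 82, 80, 78, 76, 76, 76, 78, 80, 82, 83, 84, 84, 84, 84, 84, 84, 85]
-75 [85, 85, 84, 83, 83, 83, 83, 83, 84, 84, 83, 82, 81, 79, 75, 72, 72, 73, 75, 79, 82, 84, 86, 88, 87, 87, 87, 88, 89, 89]
-55 [54, 54, 54, 54, 54, 54, 54, 54, 54, 55, 56, 56, 55, 54, 54, 53, 54, 55, 56, 58, 59, 60, 60, 60, 60, 60, 59, 59, 59, 60]
[86, 84, 83, 83, 83, 83, 83, 83, 84, 85, 85, 85, 84, 83, 81, 79, 78, 78, 79, 79, 80, 81, 82, 83, 83, 83, 83, 84, 83, 83]
side [125, 126, 127, 127, 127, 127, 127, 126, 126, 125, 124, 122, 120, 116, 111, 105, 100, 98, 100, 104, 109, 114, 118, 121, 122, 123, 124, 125, 127, 130, 133, 136] [104, 103, 103, 102, 102, 101, 100, 99, 99, 99, 100, 100, 100, 100, 98, 96, 94, 93, 93, 95, 97, 100, 102, 105, 107, 109, 109, 110, 110, 110]
```

Request:
carry_out(plan=[[[0.0155,0,0.001,-0.0005,0],[0.0155,0,0.001,0,0],[0.0155,0,0,0,0]]])

```text
t: 36.5
ee_pos: [0.4832, 0.1979, 0.087]
tcp_rot: [1.954, 2.46, 0.001]
ft_force: [5.0, 1.7, 0.8]
finger_gap: 0.0155
finger_force: 2.6
```

Request:
carry_out(plan=[[[0.0155,0,0.001,-0.0005,0],[0.0155,0,0.001,0,0],[0.0155,0,0,0,0]]])

```text
t: 36.8
ee_pos: [0.484, 0.1981, 0.0868]
tcp_rot: [-1.953, -2.459, 0.003]
ft_force: [-1.2, 0.3, -0.1]
finger_gap: 0.0155
finger_force: 0.0
```

Run:
```python
from h import *
s,R=st(); print(wmm(s)); d=snap('side','s18.png'); e=snap('top','t18.png')
for n in ('t17','t18'):
  for y in (-92,-75): print(n,y,xprof(cv2.imread(f'pics/{n}.png'),e,y,xs=range(64,82)),xprof(cv2.imread(f'pics/{n}.png'),e,y,xs=range(-52,-34)))
for n in ('s15','s16','s17','s18'): print(n,xprof(cv2.imread(f'pics/{n}.png'),d,85,xs=range(64,84)),xprof(cv2.imread(f'pics/{n}.png'),d,85,xs=range(-52,-34)))
```

```text
t 36.8 pos [0.484  0.1981 0.0868] F [-1.2  0.3 -0.1] gap 0.0155 ff 0.0 tool-y yaw 13.07 tilt 0.13
[20.7  1.9]
t17 -92 [82, 81, 81, 82, 82, 81, 81, 80, 78, 76, 74, 74, 77, 81, 84, 86, 86, 87] [84, 85, 85, 86, 85, 82, 80, 78, 76, 76, 76, 78, 80, 82, 83, 84, 84, 84]
t17 -75 [86, 85, 85, 85, 86, 86, 85, 84, 81, 77, 74, 73, 75, 78, 81, 84, 86, 86] [84, 84, 83, 82, 81, 79, 75, 72, 72, 73, 75, 79, 82, 84, 86, 88, 87, 87]
t18 -92 [84, 83, 82, 80, 80, 79, 80, 80, 80, 80, 80, 80, 81, 83, 85, 87, 87, 87] [84, 85, 85, 85, 85, 83, 80, 78, 78, 79, 79, 80, 81, 82, 83, 83, 84, 84]
t18 -75 [87, 87, 86, 86, 86, 86, 86, 85, 85, 85, 85, 85, 85, 86, 86, 87, 87, 86] [82, 84, 84, 83, 81, 79, 76, 74, 74, 75, 76, 78, 79, 81, 83, 85, 86, 86]
s15 [128, 127, 127, 126, 126, 125, 123, 119, 115, 110, 105, 103, 105, 108, 113, 118, 122, 124, 125, 125] [99, 99, 99, 99, 99, 98, 96, 93, 92, 93, 95, 98, 101, 104, 106, 108, 109, 110]
s16 [126, 125, 125, 124, 123, 122, 120, 116, 110, 104, 99, 97, 99, 104, 111, 116, 120, 123, 124, 125] [99, 99, 99, 99, 99, 98, 96, 94, 92, 93, 94, 97, 100, 103, 105, 107, 108, 109]
s17 [127, 126, 126, 125, 124, 122, 120, 116, 111, 105, 100, 98, 100, 104, 109, 114, 118, 121, 122, 123] [99, 99, 100, 100, 100, 100, 98, 96, 94, 93, 93, 95, 97, 100, 102, 105, 107, 109]
s18 [129, 128, 128, 127, 126, 125, 124, 123, 122, 121, 119, 118, 117, 117, 117, 118, 119, 120, 120, 121] [99, 99, 99, 100, 101, 101, 102, 102, 103, 103, 102, 101, 99, 99, 99, 101, 103, 105]
```

With the push released, the gap at the rail has closed and the joint at the lip has opened, so the cover is locked. I'll release and retreat.

Request:
carry_out(plan=[[[0.022,0,0,0,0],[0.03,0,0,0,0],[0.03,0,0,-0.005,0],[0.04,0,0,-0.02,0],[0.05,0,0,-0.04,0],[0.06,0,0,-0.04,0],[0.06,0,0,-0.03,0],[0.06,0,0,0,0]]])

```text
t: 37.7
ee_pos: [0.4878, 0.1992, 0.229]
tcp_rot: [1.951, 2.455, 0.013]
ft_force: [0.5, 0.2, 0.3]
finger_gap: 0.0603
finger_force: 0.0
```

Request:
carry_out(plan=[[[0.06,-0.045,0,0,0],[0.06,-0.045,0,0,0],[0.06,-0.045,0,0,0],[0.06,-0.045,0,0,0],[0.06,-0.045,0,0,0],[0.06,-0.03,0,0,0],[0.06,0,0,0,0],[0.06,0,0,0,0]]])

```text
t: 38.5
ee_pos: [0.5422, -0.0505, 0.2219]
tcp_rot: [-1.956, -2.457, 0.0]
ft_force: [-0.0, 0.4, 0.2]
finger_gap: 0.0598
finger_force: 0.0
```

Run:
```python
from h import *
s,R=st(); d=snap('side','s19.png'); hts(cv2.imread('pics/s19.png'),d); e=snap('top','t19.png')
for y in (-92,-60,60,92): print(y,xprof(cv2.imread('pics/t19.png'),e,y,xs=range(64,82)),xprof(cv2.imread('pics/t19.png'),e,y,xs=range(-52,-34)))
for n in ('scoop','cover_grip','tin_a','dish'):
    for r in nets.boxes_of('top',n)[:4]: print(n,round(r['confidence'],2),w(e,r['xyz']))
```

```text
t 38.5 pos [ 0.5422 -0.0505  0.2219] F [-0.   0.4  0.2] gap 0.0598 ff 0.0 tool-y yaw 12.97 tilt 0.07
66 dark y 102.0 87 edge y 98.5 slope -2.9
55 dark y 102.0 86 edge y 99.0 slope -2.4
40 dark y 102.0 86 edge y 99.0 slope -2.5
25 dark y 102.5 88 edge y 99.0 slope -3.0
10 dark y 102.5 89 edge y 99.5 slope -3.0
-10 dark y 101.5 83 edge y 98.5 slope -2.1
-30 dark y 102.0 91 edge y 99.5 slope -2.5
-92 [86, 86, 84, 82, 82, 81, 82, 82, 82, 81, 81, 82, 84, 86, 88, 89, 90, 90] [87, 87, 88, 88, 88, 86, 83, 81, 81, 81, 82, 82, 83, 84, 86, 86, 86, 86]
-60 [88, 88, 89, 89, 89, 88, 88, 89, 89, 89, 89, 88, 88, 89, 89, 89, 89, 89] [85, 86, 86, 86, 85, 84, 83, 83, 84, 86, 87, 87, 87, 88, 89, 89, 89, 90]
60 [91, 91, 91, 90, 90, 90, 89, 88, 88, 86, 85, 83, 83, 84, 84, 85, 85, 86] [81, 81, 81, 80, 79, 79, 79, 80, 83, 84, 85, 85, 84, 85, 86, 87, 88, 90]
92 [91, 91, 90, 89, 88, 87, 87, 86, 86, 85, 84, 84, 84, 84, 84, 85, 85, 85] [83, 84, 83, 83, 83, 82, 82, 83, 84, 84, 85, 84, 83, 83, 83, 84, 86, 87]
scoop 0.62 [0.5409 0.0094 0.0058]
cover_grip 0.88 [0.4746 0.1969 0.0647]
tin_a 0.84 [ 0.741  -0.0937  0.0422]
tin_a 0.73 [0.7228 0.0697 0.0454]
tin_a 0.58 [ 0.7225 -0.2202  0.0453]
dish 0.85 [0.7247 0.2221 0.0124]
```

```bash
python3 -c "
from h import *
print(arm.sign_off())"
```

```text
the job is handed in; nothing more can be done
None
```

The job is handed in with the cover flush and locked over the coin bowl, the rail gap closed, the lip joint open, and the gripper released and clear. While pressing back the push reached about 34 N, so I can't rule out that the summed joint load briefly neared its 50 N limit.

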